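# Take the stacked food covers apart and cover the four dishes

## Task

Lunch is ready to wait for the children: take the stack of four food covers apart and cover the four dishes, each with the cover of its own size - the largest over the large bowl, the next over the small bowl, the third over the small dish, the smallest over the sauce pot. Lift each cover by its knob and lower it down over its dish so that it sits level and fully down with the dish inside; do not drop the covers and do not push the dishes away from where they stand.

Things in the scene. Friction and masses are not known exactly. Their poses are not given: they have to be found in the camera images.
- cover_large: The largest of four stacked round metal food covers, open below: outside 174 mm, inside 168 mm across; flat deck 41 mm above the lower edge, hollow 38 mm deep. Black round knob amid the deck, 25 mm across; its top 32 mm above the deck, straight sides from 12 to 29 mm above the deck, thin stem below. At the bottom of the stack, on the table; fits over the large bowl. About 260 g. Origin: centre of the lower edge, z up.
- cover_medium: The second largest of four stacked round metal food covers, open below: outside 146 mm, inside 140 mm across; flat deck 41 mm above the lower edge, hollow 38 mm deep. Black round knob amid the deck, 25 mm across; its top 32 mm above the deck, straight sides from 12 to 29 mm above the deck, thin stem below. Rests on the deck of the largest, over its knob; fits over the small bowl. About 200 g. Origin: centre of the lower edge, z up.
- cover_small: The third of four stacked round metal food covers, open below: outside 116 mm, inside 110 mm across; flat deck 41 mm above the lower edge, hollow 38 mm deep. Black round knob amid the deck, 25 mm across; its top 32 mm above the deck, straight sides from 12 to 29 mm above the deck, thin stem below. Rests on the deck of the second, over its knob; fits over the small dish. About 150 g. Origin: centre of the lower edge, z up.
- cover_tiny: The smallest of four stacked round metal food covers, open below: outside 86 mm, inside 80 mm across; flat deck 41 mm above the lower edge, hollow 38 mm deep. Black round knob amid the deck, 25 mm across; its top 32 mm above the deck, straight sides from 12 to 29 mm above the deck, thin stem below. On top of the stack; fits over the sauce pot. About 110 g. Origin: centre of the lower edge, z up.
- large_bowl: Wide white bowl with a little rice in it, rim diameter 147 mm, 44 mm high; loose on the table. Covered properly, the largest cover's deck rests on its rim with the cover's lower edge 6 mm above the table (10 mm play all round). Origin: centre of the underside; z up.
- small_bowl: Empty small deep white bowl, a few coloured spots outside, rim diameter 120 mm, 50 mm high; loose on the table. Covered properly, the second cover's deck rests on its rim with the cover's lower edge 12 mm above the table (10 mm play all round). Origin: centre of the underside; z up.
- small_dish: Low cream dish with a little food in it, rim diameter 90 mm, 20 mm high; loose on the table. Covered properly, the third cover stands over it with its lower edge on the table (10 mm play all round). Origin: centre of the underside; z up.
- sauce_pot: White round straight-sided pot with brown sauce, 60 mm across, 30 mm high; loose on the table. Covered properly, the smallest cover stands over it with its lower edge on the table (10 mm play all round). Origin: centre of the underside; z up.
Not all that is in view belongs to the job. What is shaped like the cover_tiny but green is not meant.

How it is judged:
By the outcome, as a careful person would: the job done as asked, in the order asked, and still so for the second after the job is handed in, with the robot touching nothing.
It also fails if it takes over 128 s, if anything falls off the work surface, if the arm or the gripper's body presses on something with over 40 N, if the wrist force passes 120 N, or if a joint passes its speed limit or range.

## Robot

A 6-joint arm with a two-finger parallel gripper is mounted at the origin on a cart in front of the work surface, level with it; the furniture and walls round the work are solid. World frame = base frame: x ahead of the robot, y to its left, z up, the work surface at z = 0. Lengths are in m, angles in rad, forces in N, time in s.
With the tool pointing down it reaches from about 0.35 to 0.975 m from the base axis. Payload 4.9 kg.
Tool frame: the origin (TCP) lies at the very end of the fingers, on their centre line; the grasp point (between the pads) lies 19 mm behind it; z points along the fingers, x is the direction in which the jaws open and shut, and the axes are right-handed (so a half turn about z gives the same grasp; the last joint's range is limited). The gripper opens to 85 mm and grips with 20 to 120 N. Pads are 22 mm wide; open, the fingers measure 114 mm over their backs; the gripper's body (76 mm by 85 mm) begins 54 mm behind the grasp point. The pads swing forward as they close: fully open they stand 13 mm farther back than shut.
Start: joints at [-0.119, 0.053, 1.613, -0, 1.476, -0.119], TCP at [0.625, 0, 0.199] pointing down, gripper open.
Joint ranges: [-3.01, 3.01], [-1.01, 2.22], [0.06, 2.58], [-1.02, 4.17], [0.09, 2.62], [-3.14, 3.14]. Speed limits (rad/s): [2.57, 2.57, 3.14, 3.14, 3.14, 3.14].

## Interface

Orientations are given as a rotation vector (axis times angle).
In Python, from station import monitor, imaging, ticket gives the robot as it stands.
- The arm moves only by the tool step_arm, never from a script. Its argument "targets" is one flat list of numbers, 4 for each row, row after row: the shift along the tool's x, y, z in m, then the turn about the tool's z in rad. In form: [tx, ty, tz, roll, tx, ty, tz, roll, ...]. A call has 1 to 12 rows; each row is the pose to reach, as a shift and turn from the pose measured when the call began, along the tool's axes at that moment; what a row does not reach only later rows make up. A row lasts 1/12 s, in which the tool goes at most 41.7 mm and 7.16 degrees, less where a joint would pass 70% of its speed; a pose out of reach is approached as far as the arm can. A call with a gripper value outside its range is refused whole. "grip" is the finger opening in m, from 0 to 0.0854, set as the call begins (left out, the last holds). The fingers move at their own pace and stop on an object; "force" is the grip in N (left out, the last holds). Time passes only in rows, so rows that repeat a pose let the fingers close. It gives the time, the measured TCP pose, the force and the opening at its end, in the units of the state.
- monitor.get_obs(): the state, without advancing time (a new reading comes with each control period).
- imaging.get_image(name): name is "scene" or "side" or "wrist"; returns a dict with "color" (420x560x3 uint8, red, green, blue), "depth" (420x560 float32, m along the optical axis (not along the pixel's ray), 0 where there is no reading), "fov_y" (degrees; the focal length in pixels is half the picture's height over the tangent of half this angle, whatever the lens; pixels are square), "cx", "cy" (the principal point, pixels), "k1" (the pictures are not rectified: a ray, as slopes to the right and down, at radius r is drawn at 1 + k1 r^2 times it, then the intrinsics apply), "R" (3x3) and "t" (3): a world point X has camera coordinates R X + t. Camera axes: x right, y down, z forward; pixel columns grow to the right and rows downward; lengths in m; the calibration is good to about 2 mm. A picture is of the moment at which its call begins.
- ticket.finish_job(): hands the job in, once; it reports no verdict.
Trained networks look in a picture, given as the dict that the camera call returned (one of the last four; its "shot" number tells which), for a name from the list of things; names that differ only in an ending like _2 or _b are one class to them, and where a whole thing is asked for, a point or a joint stands for the part that bears it (a point fixed in the world has none). Each returns a list of dicts, best first, with "score" (0 to 1); they miss things now and then, are a little off and sometimes report something else, mostly with a low value. They report only what shows in the picture. A call takes as long as a camera call. They do not tell look-alikes from the thing itself.
- imaging.search_frame(name, picture): "uv" ([column, row] in pixels, amid what is visible of it).
- imaging.mark_of(name, picture): "uv" ([column, row] in pixels: a listed point, or the origin of a listed thing).
The state is a dict: "t": time; "q": joint angles; "dq": joint speeds; "effort": joint torques, N m; "tool_pos": TCP position; "tool_rot": TCP orientation; "contact_force": force on the tool from outside, world axes, zero at the start; "wrist_torque": the same for the moment, N m; "opening": finger opening in m.
Only numpy, scipy, OpenCV 4.12 (cv2) and the standard library are available. Lean on these libraries where they do the work, as an engineer would, in place of code of your own. Each camera call takes 0.05 s, during which the arm holds its last target.

## Working session

There is one attempt and no reset: what is moved stays moved. The work goes in short steps, Python scripts to look and compute and a tool call to move; the robot and the scene stay as the last step left them, time stands still between calls to the robot, and variables do not carry over. Pictures are saved under pics/ and viewed, and the job is handed in when it is done.

Besides the shell and the picture viewer there is one more tool, called after "Emit:" by a JSON object that holds its "method" and its "body", one argument or row to a line. step_arm: Moves the arm, as the interface text tells. Its arguments: {"type":"object","properties":{"targets":{"type":"array","items":{"type":"number"}},"grip":{"type":"number"},"force":{"type":"number"}},"required":["targets"]}

```bash
ls; mkdir -p pics; cat > h.py <<'E'
import numpy as np, cv2
from station import monitor, imaging, ticket
def shot(n,fn=None):
    p=imaging.get_image(n)
    if fn: cv2.imwrite('pics/'+fn,p['color'][:,:,::-1])
    return p
def ray(p,uv):
    h=p['color'].shape[0]; f=h/2/np.tan(np.radians(p['fov_y'])/2)
    d=np.array([(uv[0]-p['cx'])/f,(uv[1]-p['cy'])/f]); s=d.copy()
    for _ in range(20): s=d/(1+p['k1']*(s@s))
    return np.array([s[0],s[1],1.])
def cloud(p):
    h,w=p['depth'].shape; f=h/2/np.tan(np.radians(p['fov_y'])/2)
    v,u=np.mgrid[:h,:w]; dx=(u-p['cx'])/f; dy=(v-p['cy'])/f; sx,sy=dx.copy(),dy.copy()
    for _ in range(20):
        k=1+p['k1']*(sx**2+sy**2); sx,sy=dx/k,dy/k
    z=p['depth']; c=np.stack([sx*z,sy*z,z],-1)
    return (c-p['t'])@p['R']
def atz(p,uv,z):
    r=p['R'].T@ray(p,uv); o=-p['R'].T@p['t']
    return o+r*(z-o[2])/r[2]
E
python3 - <<'E'
from h import *
print(monitor.get_obs())
for n in ['scene','side','wrist']:
    p=shot(n,n+'0.png')
    print(n,p['shot'],p['R'].T@-p['t'],p['k1'],p['fov_y'])
    for k in ['cover_large','cover_medium','cover_small','cover_tiny','large_bowl','small_bowl','small_dish','sauce_pot']:
        for f in (imaging.search_frame,imaging.mark_of):
            print(k,f.__name__,[(np.round(a['uv']).tolist(),round(a['score'],2),np.round(atz(p,a['uv'],0.0)[:2],3).tolist()) for a in f(k,p)[:3]])
E
```

```text
pics
{'t': 0.0, 'q': array([-1.18985679e-01,  5.33316260e-02,  1.61430172e+00, -6.20080733e-06,
        1.47600527e+00, -1.19019576e-01]), 'dq': array([-0.0002187 , -0.00010302, -0.00093667, -0.00063971, -0.00143889,
       -0.00133742]), 'effort': array([ 2.70554956e-04, -3.93670499e+01, -3.70175600e+01, -1.62778279e-04,
        6.93513779e-03, -6.06393527e-06]), 'tool_pos': array([6.24306109e-01, 9.03818204e-05, 1.97574126e-01]), 'tool_rot': array([-3.14135426e+00, -5.41721821e-05,  3.19196803e-03]), 'contact_force': array([ 0.14416429,  1.15375304, -0.05231769]), 'wrist_torque': array([ 0.04709457, -0.01256885,  0.00206489]), 'opening': 0.08566512527562387}
scene 1 [ 0.01277563 -0.46644959  0.94186053] -0.018894156581372022 55.95076196435374
cover_large call [([344.0, 244.0], 0.86, [0.638, -0.177]), ([352.0, 201.0], 0.36, [0.796, -0.103])]
cover_large call [([344.0, 233.0], 0.78, [0.672, -0.155])]
cover_medium call [([342.0, 231.0], 0.72, [0.675, -0.147])]
cover_medium call [([344.0, 223.0], 0.57, [0.704, -0.133])]
cover_small call []
cover_small call [([347.0, 214.0], 0.56, [0.74
[... 2030 characters left out ...]
 0.68, [0.658, -0.099]), ([346.0, 362.0], 0.4, [0.709, -0.235])]
cover_large call []
cover_medium call [([310.0, 290.0], 0.78, [0.662, -0.137]), ([86.0, 174.0], 0.35, [0.423, 0.0])]
cover_medium call []
cover_small call [([327.0, 330.0], 0.79, [0.684, -0.189])]
cover_small call [([331.0, 349.0], 0.73, [0.688, -0.216])]
cover_tiny call [([348.0, 363.0], 0.9, [0.711, -0.237])]
cover_tiny call [([338.0, 381.0], 0.65, [0.699, -0.263]), ([111.0, 166.0], 0.65, [0.45, 0.009])]
large_bowl call []
large_bowl call []
small_bowl call [([88.0, 175.0], 0.84, [0.425, -0.001])]
small_bowl call [([111.0, 170.0], 0.88, [0.449, 0.004])]
small_dish call []
small_dish call []
sauce_pot call []
sauce_pot call []
```

View pics/scene0.png

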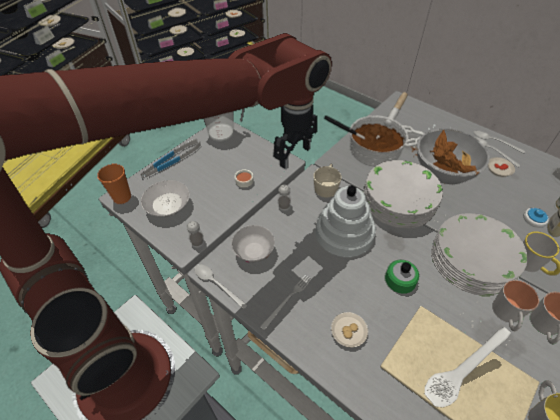

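View pics/side0.png

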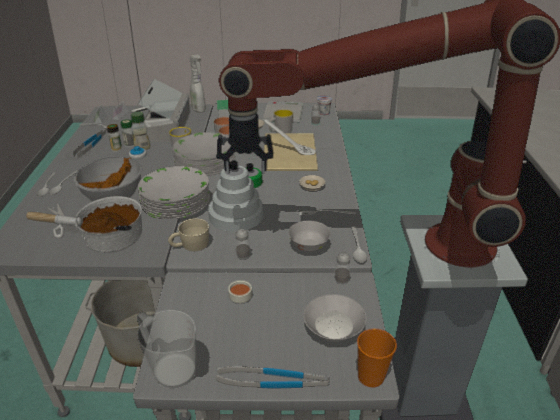

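View pics/wrist0.png

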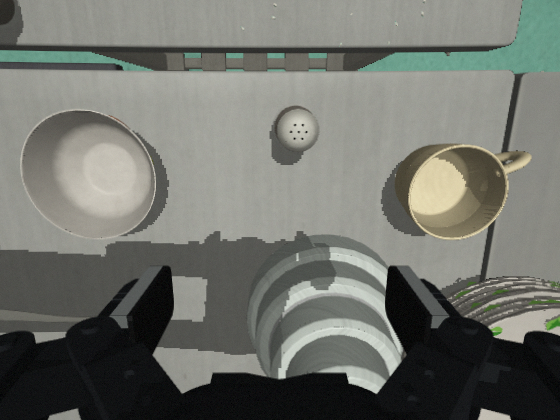

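```bash
cat >> h.py <<'E'
from scipy.optimize import least_squares
def fitc(P,r=None):
    if r is None:
        f=lambda x: np.hypot(P[:,0]-x[0],P[:,1]-x[1])-x[2]; x0=[*P[:,:2].mean(0),0.05]
    else:
        f=lambda x: np.hypot(P[:,0]-x[0],P[:,1]-x[1])-r; x0=P[:,:2].mean(0)
    s=least_squares(f,x0,loss='soft_l1',f_scale=0.002); return np.round(s.x,4),round(float(np.median(np.abs(f(s.x)))),4)
def near(p,c,rad,z0,z1):
    P=cloud(p); m=(p['depth']>0)&(np.hypot(P[...,0]-c[0],P[...,1]-c[1])<rad)&(P[...,2]>z0)&(P[...,2]<z1)
    return P[m]
E
python3 - <<'E'
from h import *
ims={n:shot(n) for n in ['scene','side','wrist']}
D={'large_bowl':((.405,.343),.1,.044,.0735),'small_bowl':((.45,.003),.08,.05,.06),'small_dish':((.415,-.328),.07,.02,.045),'sauce_pot':((.64,.211),.05,.03,.03)}
for n,p in ims.items():
    for k,(c,rad,h,r) in D.items():
        Q=near(p,c,rad+.04,-.03,.01); 
        if len(Q)<50: continue
        P=near(p,c,rad,h-.006,h+.006)
        print(n,k,'table z',np.median(Q[:,2]).round(4),len(P), fitc(P) if len(P)>20 else '', fitc(P,r) if len(P)>20 else '', near(p,c,rad,0,.1)[:,2].max())
    P=near(p,(.66,-.155),.12,0.01,.3); print('stack max z',P[:,2].max())
    for z in np.arange(.02,.24,.01):
        q=near(p,(.66,-.155),.12,z-.004,z+.004)
        if len(q)>20: print(z.round(3),len(q),fitc(q))
E
```

```text
scene large_bowl table z 0.0013 258 (array([0.4051, 0.3298, 0.0704]), 0.0018) (array([0.4043, 0.3279]), 0.0028) 0.049133973781933564
scene small_bowl table z 0.0001 174 (array([0.4517, 0.0052, 0.0583]), 0.001) (array([0.4511, 0.0046]), 0.0017) 0.054999550061824984
scene small_dish table z -0.0005 266 (array([ 0.4323, -0.3194,  0.0302]), 0.0091) (array([ 0.4248, -0.3319]), 0.0066) 0.022260538729954083
scene sauce_pot table z 0.0014 111 (array([0.6365, 0.2177, 0.0271]), 0.0016) (array([0.6361, 0.2181]), 0.0025) 0.033857900619189564
stack max z 0.19810311105760503
0.02 114 (array([ 0.6843, -0.1512,  0.0932]), 0.0013)
0.03 111 (array([ 0.6855, -0.1496,  0.0944]), 0.0015)
0.04 406 (array([ 0.6774, -0.1527,  0.0804]), 0.0032)
0.05 97 (array([ 0.6825, -0.1495,  0.0802]), 0.0014)
0.06 113 (array([ 0.6926, -0.1455,  0.0897]), 0.0021)
0.07 108 (array([ 0.6932, -0.1459,  0.0895]), 0.0024)
0.08 418 (array([ 0.6773, -0.153 ,  0.067 ]), 0.0038)
0.09 77 (array([ 0.6759, -0.1539,  0.0585]), 0.0009)
0.1 87 (array([ 0.674 , -0.1545,  0.057 ]), 0.0007)
0.11 75 (array([ 0.6744, -0.1548,  0.0566]), 0.000
[... 2177 characters left out ...]
4 2331 (array([ 0.6746, -0.1531,  0.0794]), 0.0028)
0.05 450 (array([ 0.6739, -0.153 ,  0.0733]), 0.0002)
0.06 477 (array([ 0.6739, -0.1531,  0.0731]), 0.0002)
0.07 516 (array([ 0.674 , -0.1533,  0.073 ]), 0.0002)
0.08 3515 (array([ 0.6725, -0.1512,  0.0638]), 0.0038)
0.09 566 (array([ 0.6743, -0.1539,  0.0574]), 0.0003)
0.1 612 (array([ 0.6743, -0.1537,  0.057 ]), 0.0003)
0.11 688 (array([ 0.6743, -0.1536,  0.0565]), 0.0003)
0.12 2846 (array([ 0.6736, -0.1517,  0.0498]), 0.0029)
0.13 637 (array([ 0.6735, -0.1511,  0.0423]), 0.0003)
0.14 661 (array([ 0.6735, -0.151 ,  0.0421]), 0.0003)
0.15 635 (array([ 0.6734, -0.1506,  0.0415]), 0.0003)
0.16 866 (array([ 0.6675, -0.1601,  0.0489]), 0.0018)
```

```bash
cat >> h.py <<'E'
from scipy.spatial.transform import Rotation as Ro
def plan(tgt,yaw=None):
    o=monitor.get_obs(); R=Ro.from_rotvec(o['tool_rot']).as_matrix()
    d=R.T@(np.array(tgt)-o['tool_pos']); print('t',round(o['t'],2),'pos',o['tool_pos'].round(4),'F',o['contact_force'].round(1),'open',round(o['opening'],4),'shift',d.round(4),'xaxis',R[:,0].round(4),'zaxis',R[:,2].round(4)); return d
E
python3 - <<'E'
from h import *
plan([.6735,-.151,.27])
p=shot('wrist'); print(p['R'].round(3))
# obstacle map: heights around destinations
s=shot('scene')
P=cloud(s)
def hm(c,r):
    q=near(s,c,r,.015,.4)
    import math
    for a in range(0,360,30):
        th=np.degrees(np.arctan2(q[:,1]-c[1],q[:,0]-c[0]))%360
        m=(th>=a)&(th<a+30); 
        if m.sum():
            d=np.hypot(q[m,0]-c[0],q[m,1]-c[1])
            print(a,[(b,round(float(q[m][(d*1000//20).astype(int)==b//20][:,2].max()),3)) for b in range(60,int(r*1000),20) if ((d*1000//20).astype(int)==b//20).any()])
for c in [(.405,.332),(.452,.006),(.425,-.332),(.636,.219),(.674,-.153)]:
    print(c); hm(c,.16)
E
```

```text
t 2.7 pos [ 0.625  -0.      0.1988] F [-0.6  0.4  0.1] open 0.0852 shift [ 0.0485  0.151  -0.0712] xaxis [ 1. -0.  0.] zaxis [ 0. -0. -1.]
[[ 1.    -0.    -0.   ]
 [-0.    -0.961  0.275]
 [-0.    -0.275 -0.961]]
(0.405, 0.332)
0 [(60, 0.047)]
30 [(60, 0.047)]
60 [(60, 0.046), (140, 0.022)]
90 [(60, 0.047), (100, 0.103), (120, 0.115), (140, 0.115)]
120 [(60, 0.047), (120, 0.115), (140, 0.114)]
150 [(60, 0.046)]
180 [(60, 0.045)]
210 [(60, 0.046)]
240 [(60, 0.049)]
270 [(60, 0.047)]
300 [(60, 0.047)]
330 [(60, 0.046)]
(0.452, 0.006)
0 [(60, 0.048), (80, 0.308), (100, 0.349), (120, 0.399), (140, 0.4)]
30 [(60, 0.048)]
60 [(60, 0.045)]
90 [(60, 0.049), (140, 0.088)]
120 [(140, 0.083)]
150 [(140, 0.017)]
180 [(60, 0.052), (120, 0.016), (140, 0.017)]
210 [(60, 0.049)]
240 []
270 []
300 []
330 [(80, 0.3), (100, 0.35), (120, 0.399), (140, 0.4)]
(0.425, -0.332)
0 []
30 []
60 []
90 []
120 []
150 []
180 []
210 []
240 [(140, 0.016)]
270 [(120, 0.015), (140, 0.015)]
300 []
330 []
(0.636, 0.219)
0 []
30 []
60 []
90 []
120 []
150 []
180 []
210 []
240 [(140, 0.086)]
270 [(140, 0.088)]
300 []
330 []
(0.674, -0.153)
0 [(100, 0.086), (120, 0.09), (140, 0.087)]
30 [(120, 0.061), (140, 0.065)]
60 [(60, 0.081), (120, 0.348), (140, 0.35)]
90 [(60, 0.083), (80, 0.04), (120, 0.4), (140, 0.4)]
120 [(60, 0.083), (80, 0.04), (120, 0.374), (140, 0.4)]
150 [(60, 0.098), (80, 0.041)]
180 [(60, 0.086), (80, 0.042)]
210 [(60, 0.1), (80, 0.045)]
240 [(60, 0.109), (80, 0.043)]
270 [(60, 0.084), (80, 0.043)]
300 [(60, 0.083), (80, 0.044), (100, 0.088), (120, 0.085), (140, 0.085)]
330 [(100, 0.086), (120, 0.085), (140, 0.081)]
```

Emit:
{"method": "step_arm", "body": {
  "targets": [0,0,-0.01,0,0,0,-0.03,0,0,0,-0.05,0,0.005,0.015,-0.07,0,0.012,0.035,-0.072,0,0.02,0.06,-0.072,0,0.028,0.085,-0.072,0,0.035,0.11,-0.072,0,0.042,0.13,-0.072,0,0.047,0.145,-0.072,0,0.049,0.151,-0.072,0,0.049,0.151,-0.072,0],
  "grip": 0.07,
  "force": 60
}}

```text
t: 3.8
tool_pos: [0.6742, -0.1521, 0.2709]
tool_rot: [-3.141, 0.002, 0.0]
contact_force: [-0.5, 0.1, 0.4]
opening: 0.0699
```

```bash
python3 - <<'E'
from h import *
p=shot('wrist','w1.png')
for z in (.18,.185,.19,.195):
    q=near(p,(.6735,-.151),.03,z-.003,z+.003); print(z,len(q), fitc(q,.0125) if len(q)>10 else '')
for z in (.13,.14,.15):
    q=near(p,(.6735,-.151),.06,z-.003,z+.003); print(z,len(q), fitc(q,.043) if len(q)>10 else '')
plan([.6735,-.151,.167])
E
```

```text
0.18 46 (array([ 0.6731, -0.1514]), 0.0001)
0.185 48 (array([ 0.6731, -0.1513]), 0.0001)
0.19 141 (array([ 0.6731, -0.1515]), 0.0004)
0.195 808 (array([ 0.6726, -0.1566]), 0.0037)
0.13 47 (array([ 0.6734, -0.1515]), 0.0001)
0.14 52 (array([ 0.6734, -0.1518]), 0.0001)
0.15 63 (array([ 0.6734, -0.1521]), 0.0001)
t 3.85 pos [ 0.674  -0.151   0.2709] F [-0.7  0.8 -0.5] open 0.07 shift [-5.000e-04  1.000e-04  1.039e-01] xaxis [ 1.e+00 -4.e-04 -1.e-04] zaxis [-1.e-04  6.e-04 -1.e+00]
```

View pics/w1.png

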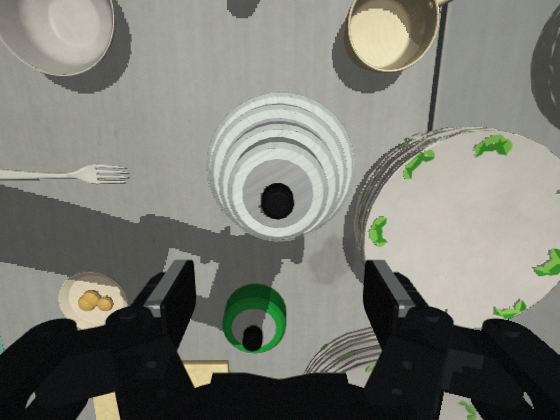

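Emit:
{"method": "step_arm", "body": {
  "targets": [-0.001,0,0.015,0,-0.001,0,0.04,0,-0.001,0,0.065,0,-0.001,0,0.085,0,-0.001,0,0.098,0,-0.001,0,0.104,0,-0.001,0,0.104,0,-0.001,0,0.104,0]
}}

```text
t: 4.52
tool_pos: [0.6733, -0.1505, 0.1676]
tool_rot: [-3.141, -0.0, -0.001]
contact_force: [-0.2, 0.2, 0.3]
opening: 0.0701
```

Emit:
{"method": "step_arm", "body": {
  "targets": [0,0,0,0,0,0,0,0,0,0,0,0,0,0,0,0,0,0,0,0,0,0,0,0],
  "grip": 0.015,
  "force": 60
}}

```text
t: 5.02
tool_pos: [0.6734, -0.1506, 0.1679]
tool_rot: [-3.141, -0.0, -0.002]
contact_force: [1.5, 0.5, 0.2]
opening: 0.015
```

```bash
python3 - <<'E'
from h import *
print(monitor.get_obs()['opening'])
p=shot('wrist','w2.png');p=shot('scene'); cv2.imwrite('pics/s2.png',cv2.resize(p['color'][100:300,230:480,::-1],None,fx=3,fy=3))
E
```

```text
0.014973823572668715
```

View pics/w2.png

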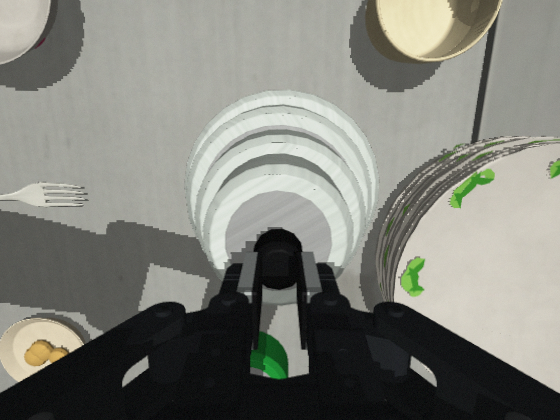

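View pics/s2.png

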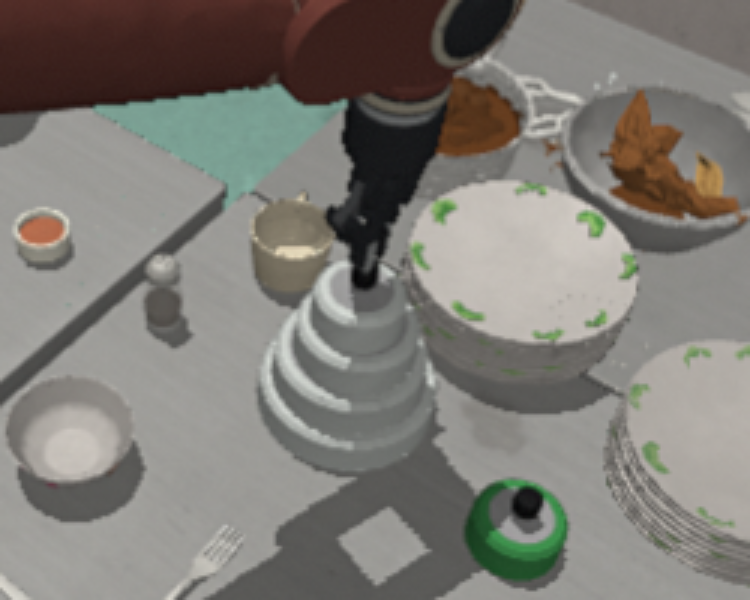

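```bash
python3 - <<'E'
from h import *
p=shot('wrist'); P=cloud(p)
for v in range(225,300,6):
    print(v,[(round(1000*P[v,u,0]-673),round(1000*P[v,u,1]+151),round(1000*P[v,u,2])) for u in range(236,324,8)])
for z in (.13,.14,.15):
    q=near(p,(.6735,-.151),.06,z-.003,z+.003); print(z,len(q), fitc(q,.043) if len(q)>10 else '')
print(monitor.get_obs())
E
```

```text
225 [(-22, 10, 164), (-18, 10, 164), (-13, 10, 164), (-9, 10, 164), (-5, 10, 165), (-1, 10, 164), (4, 10, 164), (8, 10, 164), (12, 10, 164), (16, 10, 164), (21, 10, 163)]
231 [(-22, 7, 164), (-18, 7, 164), (-13, 7, 164), (-9, 6, 163), (-4, 11, 176), (0, 13, 180), (3, 12, 179), (8, 7, 164), (12, 6, 163), (16, 7, 164), (21, 7, 165)]
237 [(-22, 3, 164), (-18, 3, 164), (-13, 3, 164), (-8, 9, 180), (-4, 11, 185), (0, 12, 188), (3, 12, 186), (7, 10, 182), (12, 3, 164), (16, 3, 164), (21, 3, 163)]
243 [(-22, 0, 164), (-18, 0, 163), (-13, 0, 165), (-8, 9, 187), (-4, 11, 193), (0, 12, 194), (3, 11, 192), (7, 10, 190), (11, 5, 177), (16, 0, 164), (21, 0, 165)]
249 [(-22, -3, 164), (-18, -4, 164), (-14, -4, 164), (-8, 8, 193), (-4, 9, 195), (0, 9, 195), (3, 9, 195), (7, 9, 194), (11, 6, 188), (17, -4, 164), (21, -4, 164)]
255 [(1, 71, 343), (-13, 12, 208), (-10, 12, 208), (-7, 12, 209), (-4, 7, 196), (0, 6, 195), (3, 7, 196), (7, 6, 194), (10, 12, 208), (13, 12, 208), (21, -7, 164)]
261 [(-22, -10, 164), (-13, 12, 214), (-10, 12, 214), (-7, 10, 209), (-4, 3, 195), (0, 4, 196), (3, 4, 196), (7, 
[... 1151 characters left out ...]
5 203 (array([ 0.6734, -0.1521]), 0.0001)
{'t': 5.1667, 'q': array([-3.27982337e-01,  2.21147228e-01,  1.48046281e+00,  5.90477432e-04,
        1.43949623e+00, -3.28166166e-01]), 'dq': array([ 0.00018796,  0.00266787, -0.00112274,  0.00111334, -0.00112462,
       -0.00117132]), 'effort': array([-4.49847112e-04, -4.64064503e+01, -3.67333639e+01,  1.53259083e-03,
       -1.46287239e-03, -1.21577168e-05]), 'tool_pos': array([ 0.67328741, -0.15052995,  0.16757746]), 'tool_rot': array([-3.14119502e+00, -1.67526145e-04, -1.01943632e-03]), 'contact_force': array([-0.50767256,  0.22721582, -0.50568933]), 'wrist_torque': array([-0.05135566, -0.01951132,  0.07041598]), 'opening': 0.015286465266166026}
```

```bash
python3 - <<'E'
from h import *
for n in ('side','scene'):
    p=shot(n); P=cloud(p)
    col=p['color'].astype(int).max(-1)
    m=(np.hypot(P[...,0]-.6735,P[...,1]+.151)<.06)&(P[...,2]>.165)&(P[...,2]<.3)&(col<75)
    for z in np.arange(.165,.28,.006):
        k=m&(abs(P[...,2]-z)<.003)
        if k.sum(): q=P[k]; print(n,z.round(3),k.sum(),q[:,:2].min(0).round(3),q[:,:2].max(0).round(3))
    if n=='side':
        v,u=np.argwhere(m).mean(0).astype(int); cv2.imwrite('pics/sd3.png',cv2.resize(p['color'][v-50:v+60,u-60:u+60,::-1],None,fx=5,fy=5,interpolation=cv2.INTER_CUBIC))
E
```

```text
side 0.165 3 [ 0.666 -0.151] [ 0.678 -0.147]
side 0.171 6 [ 0.665 -0.147] [ 0.68  -0.141]
side 0.177 10 [ 0.662 -0.148] [ 0.683 -0.136]
side 0.183 21 [ 0.661 -0.147] [ 0.683 -0.135]
side 0.189 12 [ 0.661 -0.164] [ 0.682 -0.137]
side 0.195 23 [ 0.661 -0.162] [ 0.682 -0.135]
side 0.201 2 [ 0.659 -0.157] [ 0.678 -0.137]
side 0.207 4 [ 0.654 -0.148] [ 0.693 -0.139]
side 0.213 7 [ 0.654 -0.145] [ 0.692 -0.138]
side 0.219 13 [ 0.654 -0.149] [ 0.692 -0.138]
side 0.225 15 [ 0.654 -0.15 ] [ 0.691 -0.138]
side 0.231 10 [ 0.653 -0.151] [ 0.691 -0.138]
side 0.237 17 [ 0.653 -0.146] [ 0.694 -0.135]
side 0.243 17 [ 0.647 -0.147] [ 0.702 -0.136]
side 0.249 42 [ 0.635 -0.161] [ 0.713 -0.132]
side 0.255 50 [ 0.631 -0.159] [ 0.716 -0.131]
side 0.261 37 [ 0.628 -0.163] [ 0.718 -0.132]
side 0.267 39 [ 0.623 -0.162] [ 0.723 -0.132]
side 0.273 48 [ 0.622 -0.16 ] [ 0.728 -0.128]
side 0.279 53 [ 0.616 -0.151] [ 0.73  -0.127]
scene 0.165 3 [ 0.666 -0.159] [ 0.672 -0.147]
scene 0.171 3 [ 0.665 -0.159] [ 0.668 -0.154]
scene 0.177 8 [ 0.66  -0.164] [ 0.672 -0.146]
scene 0.183 19 [ 0.659 -0.164] [ 0.67  -0.143]
scene 0.189 13 [ 0.661 -0.164] [ 0.673 -0.145]
scene 0.195 17 [ 0.661 -0.162] [ 0.683 -0.149]
scene 0.201 4 [ 0.66  -0.158] [ 0.684 -0.147]
scene 0.207 9 [ 0.655 -0.161] [ 0.683 -0.146]
scene 0.213 16 [ 0.653 -0.161] [ 0.683 -0.143]
scene 0.219 15 [ 0.65 -0.16] [ 0.684 -0.145]
scene 0.225 15 [ 0.652 -0.163] [ 0.684 -0.145]
scene 0.231 13 [ 0.65  -0.161] [ 0.682 -0.141]
scene 0.237 6 [ 0.66  -0.162] [ 0.689 -0.156]
scene 0.243 8 [ 0.654 -0.164] [ 0.686 -0.157]
scene 0.249 26 [ 0.633 -0.164] [ 0.689 -0.142]
scene 0.255 24 [ 0.631 -0.163] [ 0.714 -0.141]
scene 0.261 18 [ 0.625 -0.163] [ 0.713 -0.143]
scene 0.267 39 [ 0.622 -0.168] [ 0.717 -0.142]
scene 0.273 41 [ 0.619 -0.168] [ 0.729 -0.139]
scene 0.279 28 [ 0.615 -0.169] [ 0.717 -0.142]
```

View pics/sd3.png

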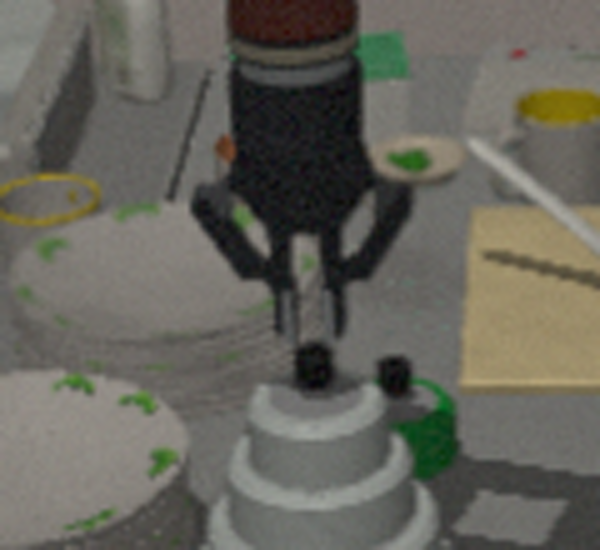

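Emit:
{"method": "step_arm", "body": {
  "targets": [0,-0.001,0,0,0,-0.001,0,0,0,-0.001,0,0,0,-0.001,0,0,0,-0.001,0.006,0,0,-0.001,0.014,0,0,-0.001,0.022,0,0,-0.001,0.029,0,0,-0.001,0.032,0,0,-0.001,0.034,0,0,-0.001,0.034,0],
  "grip": 0.06
}}

```text
t: 6.18
tool_pos: [0.6729, -0.1494, 0.1326]
tool_rot: [-3.141, -0.0, 0.001]
contact_force: [-0.5, 0.3, 0.3]
opening: 0.0601
```

```bash
python3 - <<'E'
from h import *
p=shot('wrist','w4.png'); P=cloud(p)
col=p['color'].astype(int).max(-1)
m=(np.hypot(P[...,0]-.6735,P[...,1]+.151)<.06)&(P[...,2]>.166)&(P[...,2]<.3)&(abs(P[...,0]-.6735)>.02)
print(np.percentile(P[m][:,2],[0,1,5,20]))
for s in (-1,1):
    k=m&((P[...,0]-.6735)*s>0); q=P[k&(P[...,2]<.2)]; print(s,len(q), q.min(0) if len(q) else '', q.max(0) if len(q) else '')
plan([.6731,-.1514,.131])
E
```

```text
[0.17024364 0.17659972 0.18811388 0.21726079]
-1 1880 [ 0.62970824 -0.16004159  0.17024364] [ 0.64404292 -0.13689248  0.19999406]
1 1889 [ 0.70321841 -0.16036576  0.17033653] [ 0.71768237 -0.13677588  0.19995695]
t 6.23 pos [ 0.6732 -0.1495  0.1332] F [-0.1  0.3 -0.4] open 0.0598 shift [-0.0001  0.0019  0.0022] xaxis [1.e+00 0.e+00 2.e-04] zaxis [ 2.e-04  5.e-04 -1.e+00]
```

View pics/w4.png

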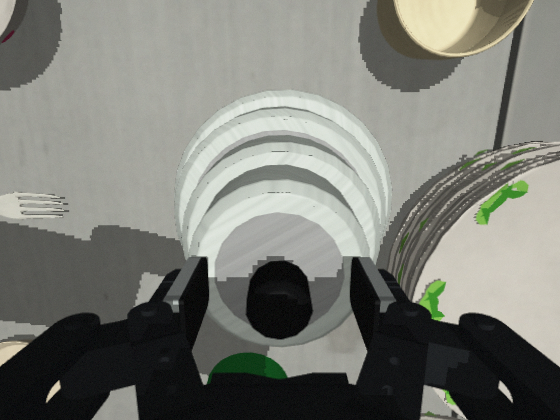

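Emit:
{"method": "step_arm", "body": {
  "targets": [0,0.002,0,0,0,0.002,0,0,0,0.002,0,0,0,0.002,0,0,0,0.002,0,0,0,0.002,0,0],
  "grip": 0.01,
  "force": 50
}}

```text
t: 6.73
tool_pos: [0.6735, -0.1516, 0.1338]
tool_rot: [-3.141, -0.0, -0.002]
contact_force: [-0.3, -0.3, 2.1]
opening: 0.0231
```

Emit:
{"method": "step_arm", "body": {
  "targets": [0,0,-0.003,0,0,0,-0.008,0,0,0,-0.015,0,0,0,-0.025,0,0,0,-0.035,0,0,0,-0.045,0,0,0,-0.055,0,0,0,-0.063,0,0,0,-0.07,0,0,0,-0.07,0,0,0,-0.07,0]
}}

```text
t: 7.65
tool_pos: [0.6737, -0.1517, 0.2045]
tool_rot: [3.141, 0.0, 0.003]
contact_force: [-0.4, 0.5, -0.4]
opening: 0.0233
```

```bash
python3 - <<'E'
from h import *
p=shot('wrist','w5.png'); P=cloud(p)
p=shot('side','sd5.png')
plan([.636,.219,.2])
E
```

```text
t 7.75 pos [ 0.673  -0.1515  0.203 ] F [-0.2  1.1 -0.5] open 0.0232 shift [-0.037  -0.3705  0.0032] xaxis [ 1.e+00  1.e-04 -1.e-04] zaxis [-1.e-04  6.e-04 -1.e+00]
```

View pics/w5.png

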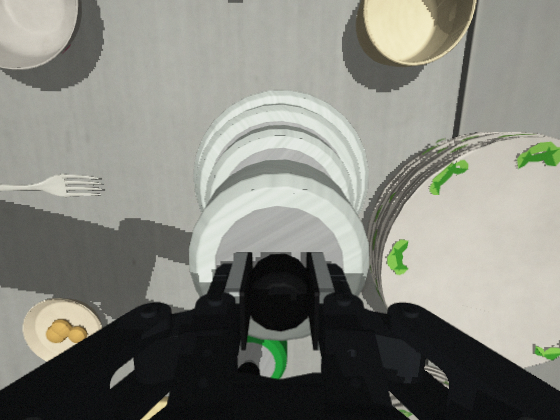

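View pics/sd5.png

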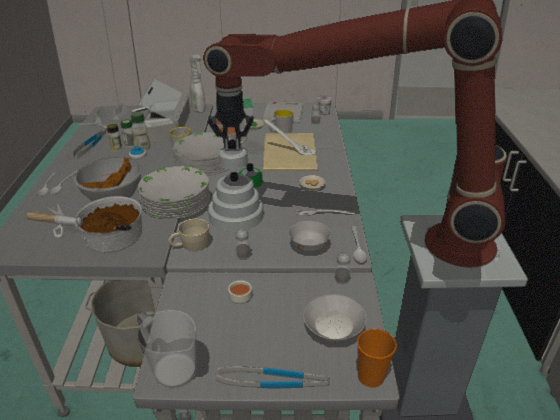

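Emit:
{"method": "step_arm", "body": {
  "targets": [-0.001,-0.007,-0.002,0,-0.003,-0.022,-0.004,0,-0.006,-0.045,-0.005,0,-0.01,-0.075,-0.005,0,-0.014,-0.105,-0.005,0,-0.019,-0.14,-0.005,0,-0.024,-0.175,-0.005,0,-0.028,-0.205,-0.005,0,-0.032,-0.233,-0.005,0,-0.035,-0.253,-0.005,0,-0.037,-0.266,-0.005,0,-0.037,-0.27,-0.005,0]
}}

```text
t: 8.75
tool_pos: [0.635, 0.1213, 0.2081]
tool_rot: [-3.14, -0.005, 0.001]
contact_force: [-0.1, -0.8, -0.3]
opening: 0.0232
```

```bash
python3 - <<'E'
from h import *
p=shot('wrist','w6.png'); print(fitc(near(p,(.636,.219),.045,.024,.034)),fitc(near(p,(.636,.219),.045,.024,.034),.03))
for z in (.01,.02,.028): q=near(p,(.636,.219),.045,z-.003,z+.003); print(z,len(q),fitc(q,.03) if len(q)>20 else '')
print(np.median(near(p,(.636,.219),.08,-.02,.008)[:,2]))
# held cover
o=monitor.get_obs(); c=o['tool_pos']
for dz in (.0,.01,.02,.03,.035): q=near(p,c[:2],.06,c[2]+dz-.005,c[2]+dz+.005); print(dz,len(q),fitc(q,.043) if len(q)>20 else '')
plan([.636,.219,.2])
E
```

```text
(array([0.6373, 0.2185, 0.0276]), 0.0011) (array([0.6372, 0.2179]), 0.0024)
0.01 0 
0.02 1771 (array([0.6333, 0.1987]), 0.0086)
0.028 376 (array([0.6371, 0.2171]), 0.0022)
0.0016246211699366476
0.0 417 (array([0.6354, 0.1215]), 0.0001)
0.01 493 (array([0.6355, 0.1211]), 0.0001)
0.02 1444 (array([0.6353, 0.1202]), 0.0006)
0.03 13401 (array([0.6356, 0.106 ]), 0.0067)
0.035 3182 (array([0.6364, 0.0985]), 0.0051)
t 8.8 pos [0.6354 0.1206 0.2081] F [-0.2  0.5 -0.1] open 0.023 shift [ 0.0008 -0.0984  0.0082] xaxis [ 1.0e+00  2.5e-03 -4.0e-04] zaxis [-4.e-04  9.e-04 -1.e+00]
```

View pics/w6.png

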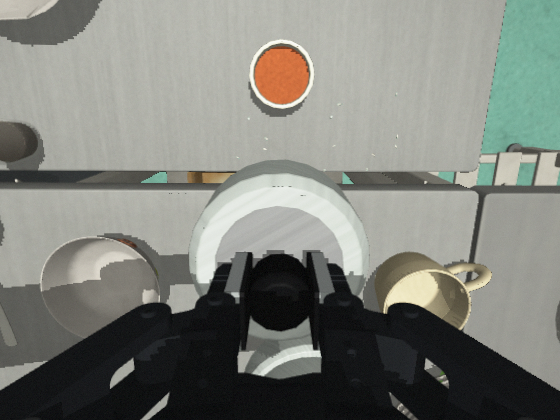

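Emit:
{"method": "step_arm", "body": {
  "targets": [0,-0.006,0,0,0.001,-0.02,0,0,0.001,-0.04,0.003,0,0.001,-0.06,0.01,0,0.002,-0.08,0.025,0,0.002,-0.092,0.045,0,0.002,-0.097,0.065,0,0.002,-0.098,0.085,0,0.002,-0.098,0.105,0,0.002,-0.098,0.12,0,0.002,-0.098,0.13,0,0.002,-0.098,0.13,0]
}}

```text
t: 9.8
tool_pos: [0.6355, 0.2181, 0.0749]
tool_rot: [3.141, 0.003, -0.008]
contact_force: [-0.3, 0.3, -0.4]
opening: 0.023
```

```bash
cat >> h.py <<'E'
def zoom(n,c,fn,w=80,f=4):
    p=shot(n); X=p['R']@np.array(c)+p['t']; fl=p['color'].shape[0]/2/np.tan(np.radians(p['fov_y'])/2)
    u,v=int(fl*X[0]/X[2]+p['cx']),int(fl*X[1]/X[2]+p['cy']); u=min(max(u,w),559-w); v=min(max(v,int(w*.75)),419-int(w*.75))
    h=int(w*.75)
    cv2.imwrite('pics/'+fn,cv2.resize(p['color'][v-h:v+h,u-w:u+w,::-1],None,fx=f,fy=f,interpolation=cv2.INTER_CUBIC)); return p
def held(p,r,dzs=(.0,.01,.02)):
    c=monitor.get_obs()['tool_pos']
    for dz in dzs:
        q=near(p,c[:2],r+.015,c[2]+dz-.005,c[2]+dz+.005); print('held',dz,len(q),fitc(q,r) if len(q)>20 else '')
E
python3 - <<'E'
from h import *
p=shot('wrist'); held(p,.043); zoom('side',(.637,.218,.06),'sd7.png'); zoom('scene',(.637,.218,.06),'sc7.png')
plan([.637,.2183,.0125])
E
```

```text
held 0.0 432 (array([0.6359, 0.2181]), 0.0001)
held 0.01 509 (array([0.636 , 0.2178]), 0.0001)
held 0.02 2595 (array([0.6358, 0.216 ]), 0.0012)
t 9.95 pos [0.6382 0.2188 0.0796] F [ 0.5  0.4 -0.5] open 0.0234 shift [-0.0013  0.0005  0.0671] xaxis [1.     0.0021 0.0017] zaxis [ 0.0017  0.0014 -1.    ]
```

View pics/sd7.png

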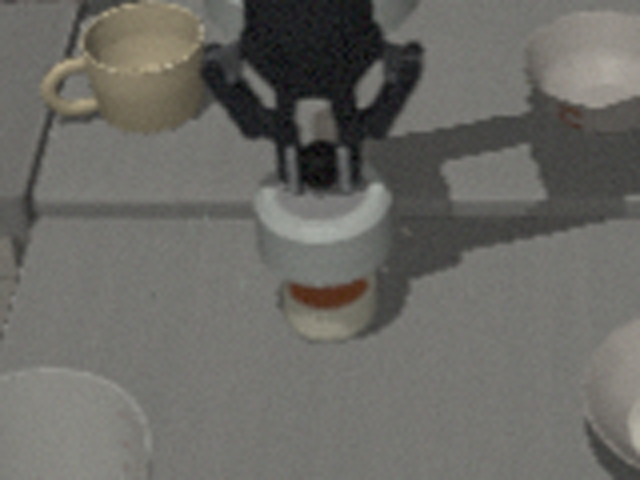

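View pics/sc7.png

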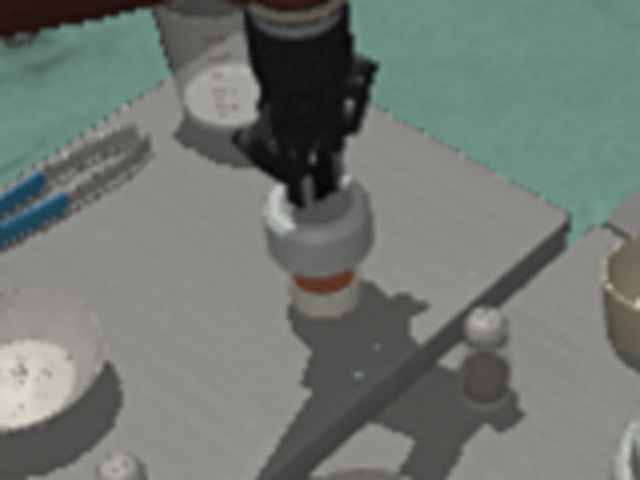

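Emit:
{"method": "step_arm", "body": {
  "targets": [0,0,0.006,0,0,0,0.018,0,0,0,0.03,0,0,0,0.042,0,0,0,0.052,0,0,0,0.059,0,0,0,0.062,0,0,0,0.063,0,0,0,0.063,0,0,0,0.063,0]
}}

```text
t: 10.78
tool_pos: [0.6388, 0.219, 0.0173]
tool_rot: [-3.14, -0.003, -0.004]
contact_force: [0.4, -0.3, -0.6]
opening: 0.0229
```

Emit:
{"method": "step_arm", "body": {
  "targets": [0,0,0.001,0,0,0,0.002,0,0,0,0.002,0]
}}

```text
t: 11.03
tool_pos: [0.6391, 0.219, 0.0156]
tool_rot: [-3.14, -0.003, -0.005]
contact_force: [-0.6, -0.0, -1.5]
opening: 0.0234
```

```bash
python3 - <<'E'
from h import *
plan([.637,.2183,.0125])
p=shot('wrist'); held(p,.043,(.0,.01,.02)); 
c=(.637,.218); q=near(p,c,.035,.035,.05); print('deck',np.median(q[:,2]))
zoom('side',(.637,.218,.03),'sd8.png')
E
```

```text
t 11.03 pos [0.6391 0.219  0.0156] F [-0.6 -0.  -1.5] open 0.0234 shift [-0.0021  0.0007  0.0031] xaxis [1.     0.0021 0.0035] zaxis [ 0.0035  0.0018 -1.    ]
held 0.0 415 (array([0.6395, 0.2191]), 0.0001)
held 0.01 489 (array([0.6395, 0.2188]), 0.0001)
held 0.02 1335 (array([0.6394, 0.218 ]), 0.0005)
deck 0.0453130024609627
```

View pics/sd8.png

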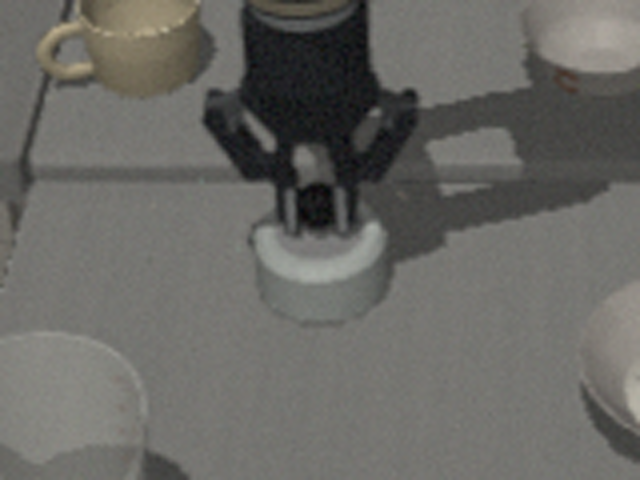

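Emit:
{"method": "step_arm", "body": {
  "targets": [-0.001,0,0.001,0,-0.002,0,0.002,0,-0.002,0,0.003,0,-0.002,0,0.003,0]
}}

```text
t: 11.47
tool_pos: [0.637, 0.2191, 0.013]
tool_rot: [-3.14, -0.003, -0.005]
contact_force: [-1.4, 0.2, 2.1]
opening: 0.0231
```

```bash
python3 - <<'E'
from h import *
plan([.637,.2183,.0125])
p=shot('wrist'); held(p,.043,(.0,.01,.02)); 
c=(.637,.218); q=near(p,c,.035,.035,.05); print('deck',np.median(q[:,2]))
E
```

```text
t 11.47 pos [0.637  0.2191 0.013 ] F [-1.4  0.2  2.1] open 0.0231 shift [0.     0.0008 0.0005] xaxis [1.     0.0022 0.0031] zaxis [ 0.0031  0.0018 -1.    ]
held 0.0 417 (array([0.6373, 0.2191]), 0.0001)
held 0.01 481 (array([0.6373, 0.2188]), 0.0001)
held 0.02 1412 (array([0.6373, 0.2179]), 0.0006)
deck 0.04268182867999869
```

Emit:
{"method": "step_arm", "body": {
  "targets": [0,0,0,0,0,0,0,0,0,0,0,0,0,0,-0.01,0,0,0,-0.03,0,0,0,-0.06,0,0,0,-0.09,0,0,0.005,-0.12,0,0.002,0.015,-0.14,0,0.004,0.035,-0.15,0,0.006,0.06,-0.15,0,0.008,0.09,-0.15,0],
  "grip": 0.06
}}

```text
t: 12.52
tool_pos: [0.6457, 0.129, 0.1656]
tool_rot: [-3.139, -0.007, -0.011]
contact_force: [0.3, 0.1, -0.2]
opening: 0.0601
```

```bash
python3 - <<'E'
from h import *
p=shot('wrist','w9.png');
for z in (.01,.02,.03):q=near(p,(.637,.219),.06,z-.003,z+.003);print(fitc(q,.043))
c=(.637,.218); q=near(p,c,.035,.035,.055); print('deck',np.median(q[:,2]),np.percentile(q[:,2],[5,95]))
zoom('side',(.637,.218,.03),'sd9.png')
plan([.6735,-.1535,.165])
E
```

```text
h.py:27: RuntimeWarning: Mean of empty slice.
  f=lambda x: np.hypot(P[:,0]-x[0],P[:,1]-x[1])-r; x0=P[:,:2].mean(0)
  ret = um.true_divide(
Traceback (most recent call last):
  File "h.py", line 28, in fitc
    s=least_squares(f,x0,loss='soft_l1',f_scale=0.002); return np.round(s.x,4),round(float(np.median(np.abs(f(s.x)))),4)
ValueError: Initial guess is outside of provided bounds
```

View pics/w9.png

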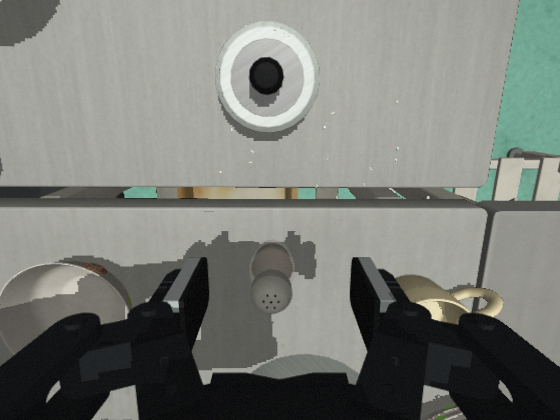

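```bash
sed -i 's/^def fitc(P,r=None):/def fitc(P,r=None):\n    if len(P)<10: return None/' h.py; python3 - <<'E'
from h import *
plan([.6735,-.1535,.165])
E
```

```text
t 12.57 pos [0.6458 0.123  0.1646] F [ 1.6 -2.3  0.1] open 0.0598 shift [0.0278 0.2765 0.0004] xaxis [ 1.0e+00 -5.0e-04  5.7e-03] zaxis [ 0.0057 -0.0021 -1.    ]
```

Emit:
{"method": "step_arm", "body": {
  "targets": [0.002,0.025,0,0,0.005,0.055,0,0,0.008,0.085,0,0,0.011,0.115,0,0,0.014,0.145,0,0,0.017,0.175,0,0,0.02,0.205,0,0,0.023,0.233,0,0,0.025,0.255,0,0,0.027,0.27,0,0,0.028,0.276,0,0,0.028,0.276,0,0]
}}

```text
t: 13.57
tool_pos: [0.6738, -0.1539, 0.1655]
tool_rot: [3.14, -0.003, 0.009]
contact_force: [0.1, 0.2, -0.9]
opening: 0.0598
```

```bash
python3 - <<'E'
from h import *
p=shot('wrist','w10.png')
for z in (.14,.147): print(z,fitc(near(p,(.6738,-.1535),.03,z-.003,z+.003),.0125))
for z in (.09,.1,.11): print(z,fitc(near(p,(.6738,-.1535),.075,z-.003,z+.003),.058))
q=near(p,(.6738,-.1535),.05,.115,.131); print('deck',np.median(q[:,2]))
plan([.674,-.1535,.0925])
E
```

```text
0.14 (array([ 0.6743, -0.1544]), 0.0001)
0.147 (array([ 0.6744, -0.1543]), 0.0001)
0.09 (array([ 0.6746, -0.1546]), 0.0001)
0.1 (array([ 0.6746, -0.1549]), 0.0001)
0.11 (array([ 0.6746, -0.1552]), 0.0001)
deck 0.12313607887272328
t 13.62 pos [ 0.6737 -0.1527  0.1654] F [-0.4  0.2 -1.6] open 0.06 shift [-0.0001  0.0007  0.0729] xaxis [ 1.0e+00 -9.0e-04  5.6e-03] zaxis [ 0.0056 -0.0015 -1.    ]
```

View pics/w10.png

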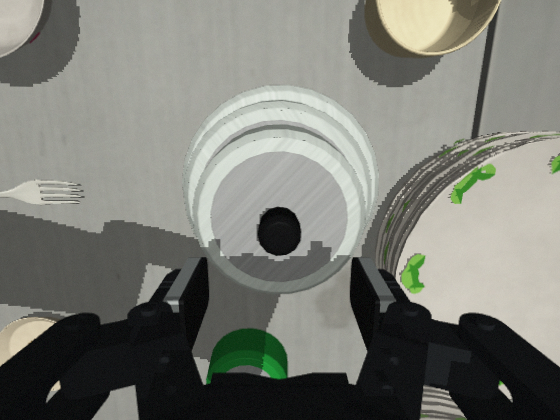

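Emit:
{"method": "step_arm", "body": {
  "targets": [0,0.001,0.005,0,0,0.0015,0.015,0,0,0.0015,0.03,0,0,0.0015,0.045,0,0,0.0015,0.058,0,0,0.0015,0.067,0,0,0.0015,0.071,0,0,0.0015,0.073,0,0,0.0015,0.073,0,0,0.0015,0.073,0]
}}

```text
t: 14.45
tool_pos: [0.6747, -0.1546, 0.0932]
tool_rot: [3.14, -0.002, 0.011]
contact_force: [-0.0, -0.1, 1.2]
opening: 0.0599
```

Emit:
{"method": "step_arm", "body": {
  "targets": [0,0,0,0,0,0,0,0,0,0,0,0,0,0,0,0,0,0,0,0,0,0,0,0],
  "grip": 0.01,
  "force": 50
}}

```text
t: 14.95
tool_pos: [0.6752, -0.1548, 0.0942]
tool_rot: [3.139, -0.002, 0.013]
contact_force: [-0.9, -0.1, 3.9]
opening: 0.0233
```

Emit:
{"method": "step_arm", "body": {
  "targets": [0,0,-0.003,0,0,0,-0.008,0,0,0,-0.016,0,0,0,-0.026,0,0,0,-0.037,0,0,0,-0.048,0,0,0,-0.058,0,0,0,-0.066,0,0,0,-0.07,0,0,0,-0.07,0,0,0,-0.07,0]
}}

```text
t: 15.87
tool_pos: [0.6746, -0.1546, 0.1643]
tool_rot: [3.139, -0.002, 0.013]
contact_force: [0.4, 0.7, -1.7]
opening: 0.0231
```

```bash
python3 - <<'E'
from h import *
p=shot('wrist','w11.png'); held(p,.058)
q=near(p,(.674,-.153),.07,.074,.09); print('medium deck',np.median(q[:,2]))
q=near(p,(.425,-.332),.05,.010,.03); print(len(q))
plan([.425,-.332,.165])
E
```

```text
held 0.0 236 (array([ 0.6748, -0.1545]), 0.0001)
held 0.01 292 (array([ 0.6748, -0.1548]), 0.0001)
held 0.02 1810 (array([ 0.6747, -0.1561]), 0.0008)
medium deck 0.08199728495141662
2365
t 15.92 pos [ 0.6742 -0.1545  0.1636] F [ 0.4 -0.2 -2.3] open 0.0226 shift [-0.249   0.1777 -0.0029] xaxis [ 1.     -0.001   0.0072] zaxis [ 0.0072 -0.0021 -1.    ]
```

View pics/w11.png

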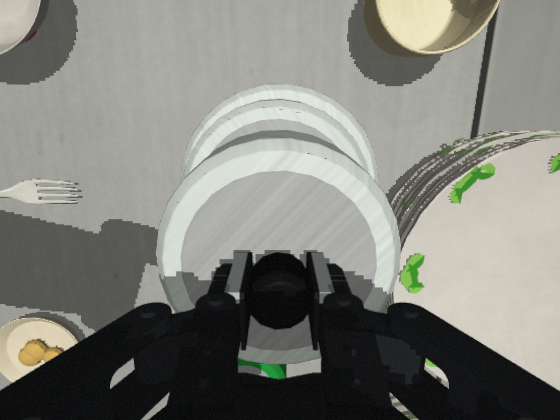

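Emit:
{"method": "step_arm", "body": {
  "targets": [-0.002,0.004,-0.001,0,-0.006,0.013,-0.002,0,-0.014,0.03,-0.003,0,-0.024,0.052,-0.003,0,-0.035,0.077,-0.003,0,-0.046,0.102,-0.003,0,-0.057,0.126,-0.003,0,-0.067,0.147,-0.003,0,-0.074,0.163,-0.003,0,-0.079,0.173,-0.003,0,-0.081,0.177,-0.003,0,-0.081,0.177,-0.003,0]
}}

```text
t: 16.92
tool_pos: [0.5923, -0.3323, 0.166]
tool_rot: [3.14, -0.004, 0.011]
contact_force: [-0.1, 0.2, -1.4]
opening: 0.0227
```

```bash
python3 - <<'E'
from h import *
p=shot('wrist','w12.png'); held(p,.058)
for a,b in ((.012,.016),(.016,.024),(.018,.024)):
  q=near(p,(.425,-.332),.06,a,b); print(len(q),fitc(q),fitc(q,.045))
for f in (imaging.search_frame,imaging.mark_of):
  print([(a['uv'],a['score'],atz(p,a['uv'],.01)) for a in f('small_dish',p)[:2]])
plan([.425,-.332,.165])
E
```

```text
held 0.0 248 (array([ 0.5925, -0.3322]), 0.0001)
held 0.01 293 (array([ 0.5926, -0.3325]), 0.0001)
held 0.02 2373 (array([ 0.5925, -0.3342]), 0.001)
1522 (array([ 0.4259, -0.3352,  0.0395]), 0.0014) (array([ 0.4305, -0.3346]), 0.0041)
1991 (array([ 0.4219, -0.3162,  0.0306]), 0.0096) (array([ 0.4276, -0.3341]), 0.0041)
893 (array([ 0.4245, -0.3579,  0.0265]), 0.005) (array([ 0.4279, -0.2942]), 0.0058)
[([96.5, 185.0], 0.78, array([ 0.42305511, -0.33424594,  0.01      ]))]
[([109.3, 182.6], 0.56, array([ 0.43514839, -0.33197906,  0.01      ]))]
t 17.07 pos [ 0.5934 -0.3305  0.1662] F [-0.7 -0.3 -2.3] open 0.0232 shift [-0.1684  0.0015  0.    ] xaxis [ 1.0e+00 -1.0e-04  7.2e-03] zaxis [ 0.0072 -0.0016 -1.    ]
```

View pics/w12.png

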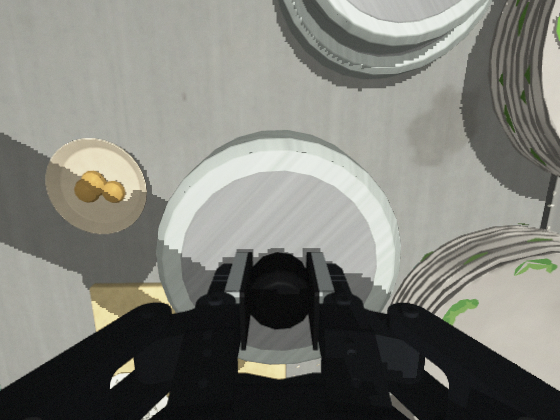

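```bash
python3 - <<'E'
from h import *
p=shot('wrist')
P=cloud(p)
m=(P[...,2]>.004)&(np.hypot(P[...,0]-.427,P[...,1]+.334)<.065)
m=m.astype(np.uint8); cs,_=cv2.findContours(m,cv2.RETR_EXTERNAL,cv2.CHAIN_APPROX_NONE)
c=max(cs,key=cv2.contourArea)[:,0]; print(len(c),c.min(0),c.max(0))
w=np.array([atz(p,x,.02) for x in c]); print(fitc(w),fitc(w,.045))
plan([.426,-.334,.165])
E
```

```text
278 [ 44 140] [145 234]
(array([ 0.4276, -0.3342,  0.0442]), 0.0003) (array([ 0.4277, -0.3343]), 0.0008)
t 17.12 pos [ 0.5935 -0.3304  0.1663] F [ 1.3  0.1 -2.2] open 0.023 shift [-1.675e-01  3.500e-03  1.000e-04] xaxis [1.0e+00 2.0e-04 7.2e-03] zaxis [ 0.0072 -0.0018 -1.    ]
```

Emit:
{"method": "step_arm", "body": {
  "targets": [-0.005,0,0,0,-0.016,0.001,0,0,-0.036,0.001,0,0,-0.06,0.002,0,0,-0.085,0.002,0,0,-0.11,0.003,0,0,-0.133,0.0035,0,0,-0.151,0.0035,0.01,0,-0.162,0.0035,0.03,0,-0.166,0.0035,0.05,0,-0.166,0.0035,0.07,0,-0.166,0.0035,0.08,0]
}}

```text
t: 18.12
tool_pos: [0.426, -0.3325, 0.0824]
tool_rot: [-3.141, 0.0, -0.007]
contact_force: [-0.6, 1.1, -1.6]
opening: 0.0232
```

```bash
python3 - <<'E'
from h import *
p=shot('wrist'); p=shot('wrist','w13.png'); held(p,.058); zoom('scene',(.427,-.334,.04),'sc13.png'); zoom('side',(.427,-.334,.04),'sd13.png')
plan([.4277,-.3343,.0135])
E
```

```text
held 0.0 254 (array([ 0.4258, -0.3318]), 0.0001)
held 0.01 306 (array([ 0.4258, -0.3321]), 0.0001)
held 0.02 3639 (array([ 0.4254, -0.3346]), 0.0014)
t 18.32 pos [ 0.4284 -0.3343  0.0859] F [ 0.8 -0.3 -0.6] open 0.023 shift [-0.0012 -0.0002  0.0724] xaxis [1.0e+00 5.0e-04 7.8e-03] zaxis [ 0.0078 -0.0024 -1.    ]
```

View pics/sc13.png

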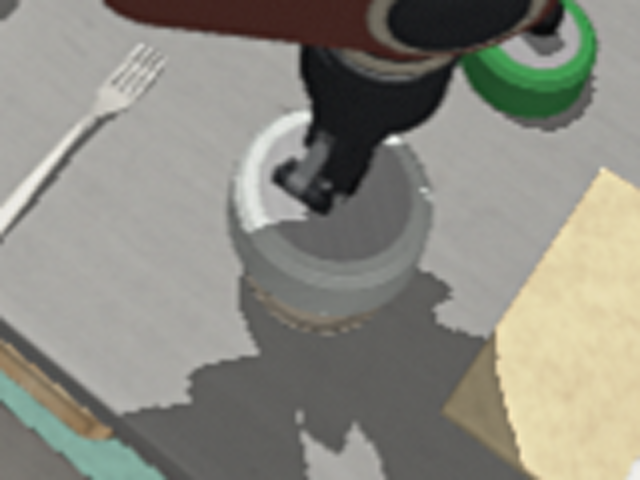

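View pics/sd13.png

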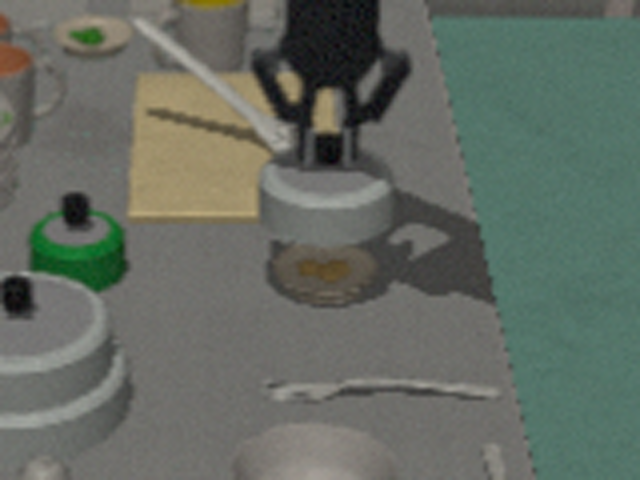

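Emit:
{"method": "step_arm", "body": {
  "targets": [-0.001,0,0.006,0,-0.001,0,0.018,0,-0.001,0,0.031,0,-0.001,0,0.044,0,-0.001,0,0.055,0,-0.001,0,0.063,0,-0.001,0,0.067,0,-0.001,0,0.07,0,-0.001,0,0.072,0,-0.001,0,0.073,0,-0.001,0,0.074,0,-0.001,0,0.074,0]
}}

```text
t: 19.32
tool_pos: [0.4282, -0.3348, 0.0131]
tool_rot: [3.139, 0.001, 0.012]
contact_force: [-2.9, 2.3, 4.0]
opening: 0.0226
```

```bash
python3 - <<'E'
from h import *
plan([.4277,-.3343,.0117])
p=shot('wrist'); held(p,.058); q=near(p,(.4277,-.3343),.05,.03,.055); print('deck',np.median(q[:,2])); zoom('side',(.427,-.334,.04),'sd14.png')
E
```

```text
t 19.32 pos [ 0.4282 -0.3348  0.0131] F [-2.9  2.3  4. ] open 0.0226 shift [-0.0005 -0.0005  0.0014] xaxis [1.0e+00 8.0e-04 7.9e-03] zaxis [ 0.0079 -0.0028 -1.    ]
held 0.0 265 (array([ 0.4283, -0.3345]), 0.0001)
held 0.01 297 (array([ 0.4283, -0.3348]), 0.0001)
held 0.02 2222 (array([ 0.4282, -0.3364]), 0.0009)
deck 0.041753181319380696
```

View pics/sd14.png

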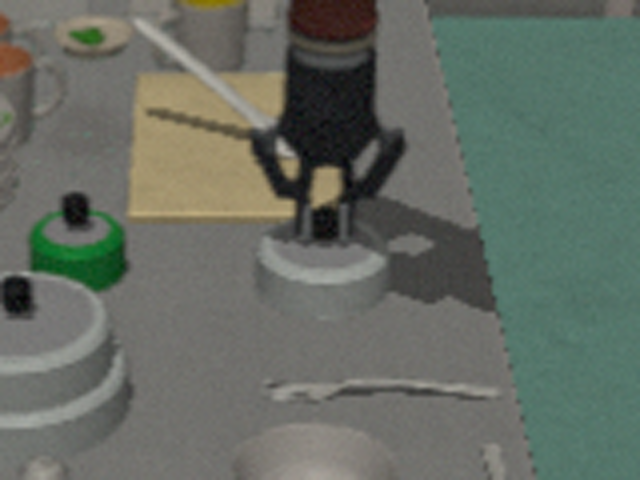

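Emit:
{"method": "step_arm", "body": {
  "targets": [0,0,0,0,0,0,0,0,0,0,0,0,0,0,-0.01,0,0,0,-0.03,0,0,0,-0.06,0,0,0,-0.09,0,0.002,-0.001,-0.115,0,0.015,-0.01,-0.125,0,0.035,-0.025,-0.125,0,0.05,-0.036,-0.125,0,0.055,-0.04,-0.125,0],
  "grip": 0.06
}}

```text
t: 20.42
tool_pos: [0.4839, -0.2935, 0.1397]
tool_rot: [3.138, 0.004, 0.016]
contact_force: [-0.8, -0.3, 0.1]
opening: 0.0598
```

Emit:
{"method": "step_arm", "body": {
  "targets": [0,0,0,0]
}}

```text
t: 20.5
tool_pos: [0.4845, -0.2927, 0.1399]
tool_rot: [3.138, 0.007, 0.016]
contact_force: [0.1, 0.4, 0.7]
opening: 0.0599
```

```bash
python3 - <<'E'
from h import *
p=shot('wrist','w15.png'); q=near(p,(.428,-.334),.048,.03,.055); print('deck',np.median(q[:,2]),np.percentile(q[:,2],[5,95]))
for z in (.01,.02,.03): print(fitc(near(p,(.428,-.334),.07,z-.003,z+.003),.058))
plan([.6735,-.1535,.13])
E
```

```text
deck 0.041870537660290315 [0.04072581 0.04299279]
(array([ 0.4278, -0.3347]), 0.0001)
(array([ 0.4277, -0.3349]), 0.0002)
(array([ 0.4275, -0.3352]), 0.0002)
t 20.55 pos [ 0.4843 -0.2932  0.14  ] F [0.3 0.1 0.8] open 0.0596 shift [ 0.1897 -0.139   0.0114] xaxis [0.9999 0.0039 0.0103] zaxis [ 0.0103 -0.0041 -0.9999]
```

View pics/w15.png

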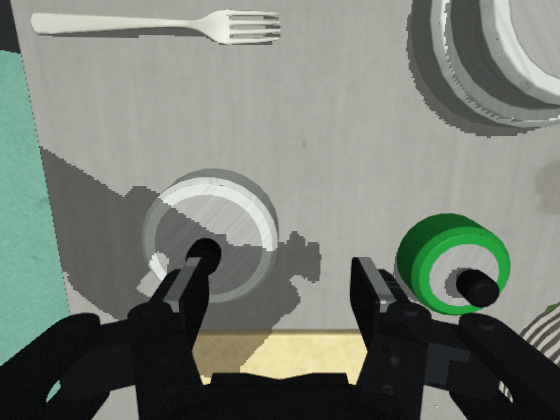

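Emit:
{"method": "step_arm", "body": {
  "targets": [0.006,-0.004,0,0,0.02,-0.014,0,0,0.042,-0.031,0,0,0.068,-0.05,0,0,0.095,-0.07,0,0,0.12,-0.088,0,0,0.145,-0.106,0,0,0.165,-0.121,0.003,0,0.18,-0.132,0.006,0,0.188,-0.138,0.01,0,0.19,-0.139,0.01,0,0.19,-0.139,0.01,0]
}}

```text
t: 21.55
tool_pos: [0.6733, -0.1537, 0.1306]
tool_rot: [3.138, 0.006, 0.014]
contact_force: [-0.5, -0.3, 0.3]
opening: 0.0598
```

```bash
python3 - <<'E'
from h import *
p=shot('wrist');p=shot('wrist','w16.png')
for z in (.098,.104): print(z,fitc(near(p,(.6738,-.1535),.03,z-.003,z+.003),.0125))
for z in (.05,.06,.07): print(z,fitc(near(p,(.6738,-.1535),.09,z-.003,z+.003),.073))
q=near(p,(.6738,-.1535),.06,.074,.09); print('deck',np.median(q[:,2]))
plan([.674,-.1535,.0535])
E
```

```text
0.098 (array([ 0.6737, -0.1525]), 0.0001)
0.104 (array([ 0.6737, -0.1525]), 0.0001)
0.05 None
0.06 None
0.07 (array([ 0.6744, -0.1535]), 0.0001)
deck 0.08259156792830219
t 21.65 pos [ 0.6731 -0.1544  0.1314] F [ 1.  -0.4  0.4] open 0.0601 shift [ 0.0002 -0.0013  0.0779] xaxis [0.9999 0.0028 0.0098] zaxis [ 0.0098 -0.0044 -0.9999]
```

View pics/w16.png

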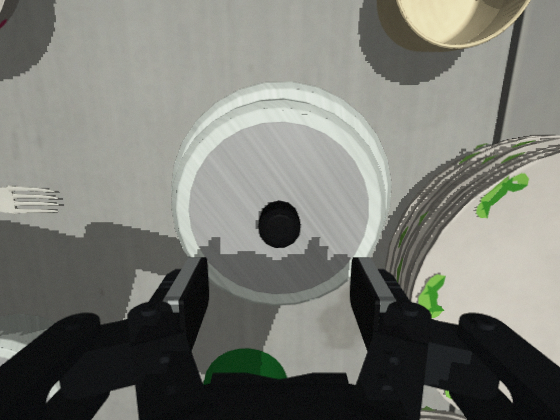

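Emit:
{"method": "step_arm", "body": {
  "targets": [0,-0.001,0.005,0,0,-0.0015,0.016,0,0,-0.0015,0.031,0,0,-0.0015,0.047,0,0,-0.0015,0.061,0,0,-0.0015,0.071,0,0,-0.0015,0.076,0,0,-0.0015,0.078,0,0,-0.0015,0.078,0,0,-0.0015,0.078,0]
}}

```text
t: 22.48
tool_pos: [0.6744, -0.1535, 0.0541]
tool_rot: [3.137, 0.004, 0.017]
contact_force: [0.3, 0.3, 1.2]
opening: 0.0595
```

Emit:
{"method": "step_arm", "body": {
  "targets": [0,0,0,0,0,0,0,0,0,0,0,0,0,0,0,0,0,0,0,0,0,0,0,0,0,0,-0.003,0,0,0,-0.009,0,0,0,-0.018,0,0,0,-0.028,0,0,0,-0.036,0,0,0,-0.04,0],
  "grip": 0.01,
  "force": 60
}}

```text
t: 23.48
tool_pos: [0.675, -0.1536, 0.0965]
tool_rot: [3.136, 0.004, 0.022]
contact_force: [-0.1, -0.5, -1.9]
opening: 0.0233
```

Emit:
{"method": "step_arm", "body": {
  "targets": [0,0,-0.002,0,0,0,-0.008,0,0,0,-0.018,0,0,0,-0.03,0,0,0,-0.042,0,0,0,-0.052,0,0,0,-0.058,0,0,0,-0.06,0,0,0,-0.06,0]
}}

```text
t: 24.23
tool_pos: [0.6746, -0.1534, 0.1577]
tool_rot: [3.135, 0.004, 0.024]
contact_force: [0.2, 0.9, -3.4]
opening: 0.0229
```

```bash
python3 - <<'E'
from h import *
p=shot('wrist','w17.png'); held(p,.073)
q=near(p,(.674,-.153),.08,.034,.05); print('large deck',np.median(q[:,2]))
q=near(p,(.452,.006),.08,.044,.056); print(len(q),fitc(q),fitc(q,.06))
plan([.452,.006,.15])
E
```

```text
held 0.0 25 (array([ 0.6749, -0.1528]), 0.0001)
held 0.01 28 (array([ 0.6747, -0.153 ]), 0.0002)
held 0.02 3044 (array([ 0.675 , -0.1554]), 0.001)
large deck 0.041304509187505827
243 (array([0.4538, 0.0057, 0.0574]), 0.0005) (array([0.4518, 0.0075]), 0.0005)
t 24.28 pos [ 0.6741 -0.1533  0.1567] F [-0.1 -0.1 -2.2] open 0.0227 shift [-0.2218 -0.1599  0.0026] xaxis [0.9999 0.0029 0.0139] zaxis [ 0.0139 -0.0058 -0.9999]
```

View pics/w17.png

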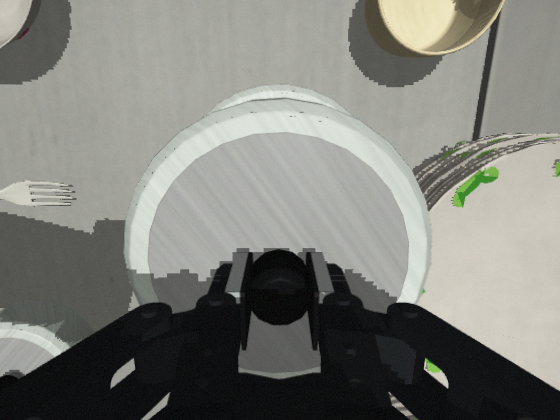

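Emit:
{"method": "step_arm", "body": {
  "targets": [-0.004,-0.003,0,0,-0.014,-0.011,0,0,-0.03,-0.023,0,0,-0.048,-0.036,0,0,-0.066,-0.05,0,0,-0.08,-0.06,0,0,-0.088,-0.066,0,0,-0.09,-0.068,0,0,-0.09,-0.068,0,0]
}}

```text
t: 25.03
tool_pos: [0.5836, -0.0852, 0.1547]
tool_rot: [3.136, 0.005, 0.022]
contact_force: [1.4, 0.0, -2.3]
opening: 0.0229
```

```bash
cat >> h.py <<'E'
def rim(p,c,rad,zr,r,zlo=.006):
    P=cloud(p)
    m=((P[...,2]>zlo)&(P[...,2]<zr+.012)&(np.hypot(P[...,0]-c[0],P[...,1]-c[1])<rad)).astype(np.uint8)
    cs,_=cv2.findContours(m,cv2.RETR_EXTERNAL,cv2.CHAIN_APPROX_NONE); k=max(cs,key=cv2.contourArea)[:,0]
    k=k[(k[:,0]>2)&(k[:,0]<557)&(k[:,1]>2)&(k[:,1]<417)]
    w=np.array([atz(p,x,zr) for x in k]); print('rim',len(k),fitc(w),fitc(w,r))
E
python3 - <<'E'
from h import *
p=shot('wrist','w18.png'); held(p,.073)
q=near(p,(.452,.006),.08,.046,.054); print(len(q),fitc(q),fitc(q,.0595))
rim(p,(.452,.006),.075,.05,.06)
plan([.452,.006,.15])
E
```

```text
held 0.0 21 (array([ 0.5836, -0.0845]), 0.0001)
held 0.01 32 (array([ 0.5837, -0.0848]), 0.0002)
held 0.02 4608 (array([ 0.5841, -0.0881]), 0.0015)
2370 (array([0.4525, 0.0064, 0.0584]), 0.0008) (array([0.453 , 0.0069]), 0.001)
rim 378 (array([0.4521, 0.0065, 0.0598]), 0.0002) (array([0.4521, 0.0067]), 0.0002)
t 25.08 pos [ 0.5842 -0.0856  0.1549] F [ 0.7 -1.4 -1. ] open 0.0227 shift [-0.1319 -0.092   0.0025] xaxis [0.9999 0.003  0.0142] zaxis [ 0.0143 -0.0061 -0.9999]
```

View pics/w18.png

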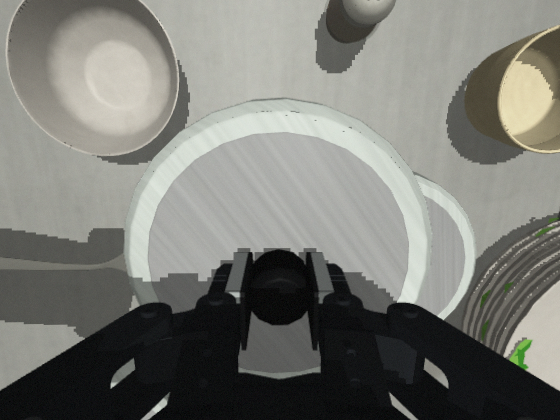

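Emit:
{"method": "step_arm", "body": {
  "targets": [-0.005,-0.004,0,0,-0.017,-0.012,0,0,-0.036,-0.025,0,0,-0.058,-0.04,0,0,-0.081,-0.056,0,0,-0.102,-0.071,0,0,-0.12,-0.083,0.003,0,-0.13,-0.09,0.015,0,-0.133,-0.0925,0.032,0,-0.133,-0.0925,0.048,0,-0.133,-0.0925,0.058,0,-0.133,-0.0925,0.06,0]
}}

```text
t: 26.08
tool_pos: [0.4504, 0.0061, 0.0903]
tool_rot: [3.136, 0.004, 0.016]
contact_force: [-0.4, 0.2, -2.1]
opening: 0.0229
```

```bash
python3 - <<'E'
from h import *
shot('wrist');shot('wrist');p=shot('wrist','w19.png'); held(p,.073); zoom('scene',(.452,.006,.06),'sc19.png'); zoom('side',(.452,.006,.06),'sd19.png')
plan([.4521,.0066,.0255])
E
```

```text
held 0.0 23 (array([0.4529, 0.1512]), 0.0012)
held 0.01 30 (array([0.4531, 0.1512]), 0.0007)
held 0.02 7263 (array([0.4528, 0.0012]), 0.0029)
t 26.33 pos [0.4528 0.0058 0.0937] F [-0.2 -0.2 -2.2] open 0.0227 shift [-0.0018 -0.0013  0.0682] xaxis [0.9999 0.0027 0.0161] zaxis [ 0.0162 -0.0064 -0.9998]
```

View pics/sc19.png

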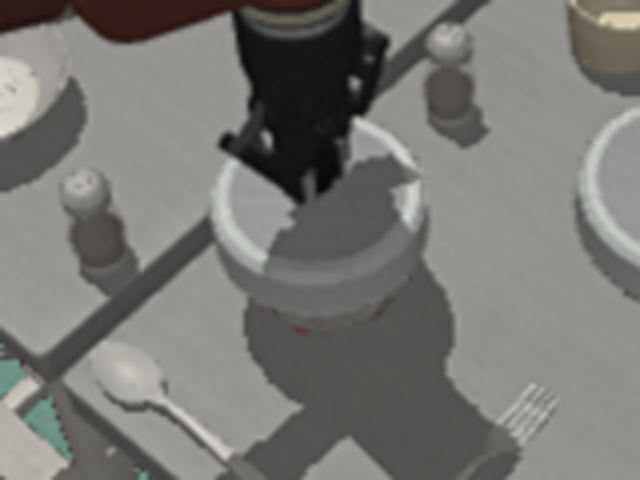

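View pics/sd19.png

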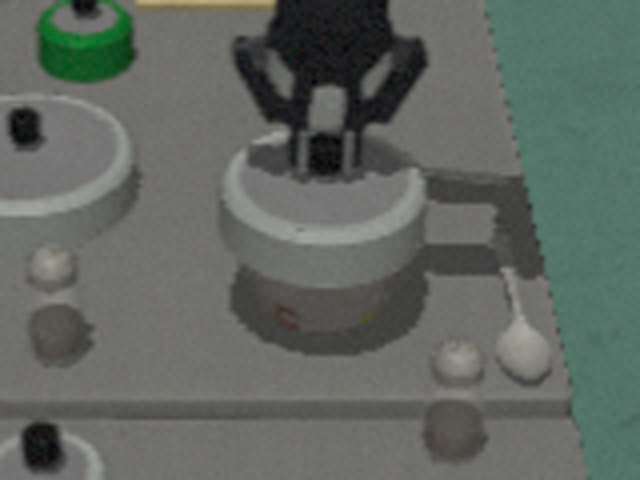

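```bash
python3 - <<'E'
from h import *
p=shot('side'); P=cloud(p)
f=210/np.tan(np.radians(p['fov_y'])/2)
def pr(X):
    c=p['R']@np.array(X)+p['t']; s=c[:2]/c[2]; return f*s*(1+p['k1']*(s@s))+[p['cx'],p['cy']]
print('center', pr((.4521,.0066,.02)),pr((.4521,.0066,.1)))
for z in (.01,.02,.03,.04): print('bowl',z,fitc(near(p,(.452,.006),.08,z-.004,z+.004)))
for z in (.09,.1,.11): print('cover',z,fitc(near(p,(.452,.006),.1,z-.004,z+.004),.073))
p=shot('scene')
for z in (.09,.1,.11): print('cover',z,fitc(near(p,(.452,.006),.1,z-.004,z+.004),.073))
for z in (.01,.02,.03,.04): print('bowl',z,fitc(near(p,(.452,.006),.08,z-.004,z+.004)))
E
```

```text
center [308.65086778 240.34226435] [309.40243399 217.51845945]
bowl 0.01 (array([ 0.4429, -0.2169,  0.2143]), 0.0054)
bowl 0.02 (array([0.4525, 0.0114, 0.0429]), 0.002)
bowl 0.03 (array([0.452 , 0.0105, 0.049 ]), 0.0011)
bowl 0.04 (array([0.4526, 0.0105, 0.0527]), 0.001)
cover 0.09 (array([0.4522, 0.0055]), 0.0011)
cover 0.1 (array([0.4522, 0.0057]), 0.0013)
cover 0.11 (array([0.4521, 0.0043]), 0.0017)
cover 0.09 (array([0.4534, 0.0074]), 0.0006)
cover 0.1 (array([0.4536, 0.0078]), 0.0005)
cover 0.11 (array([0.4538, 0.0084]), 0.0008)
bowl 0.01 (array([170.5647, 195.4085, 259.1042]), 0.0023)
bowl 0.02 (array([0.466 , 0.0202, 0.0583]), 0.0011)
bowl 0.03 (array([0.4479, 0.0038, 0.0482]), 0.0006)
bowl 0.04 (array([0.4535, 0.0079, 0.0589]), 0.0004)
```

Emit:
{"method": "step_arm", "body": {
  "targets": [-0.001,-0.001,0.006,0,-0.002,-0.001,0.018,0,-0.002,-0.001,0.03,0,-0.002,-0.001,0.042,0,-0.002,-0.001,0.052,0,-0.002,-0.001,0.058,0,-0.002,-0.001,0.062,0,-0.002,-0.001,0.064,0,-0.002,-0.001,0.065,0,-0.002,-0.001,0.066,0,-0.002,-0.001,0.067,0,-0.002,-0.001,0.067,0]
}}

```text
t: 27.43
tool_pos: [0.4522, 0.0064, 0.0271]
tool_rot: [3.135, 0.004, 0.027]
contact_force: [1.4, -0.1, -2.0]
opening: 0.0229
```

```bash
python3 - <<'E'
from h import *
plan([.4521,.0066,.0255])
p=shot('wrist'); q=near(p,(.4521,.0066),.065,.04,.065); print('deck',np.percentile(q[:,2],[5,50,95])); A=np.c_[q[:,:2]-[.4521,.0066],np.ones(len(q))]; print(np.linalg.lstsq(A,q[:,2],rcond=None)[0])
p=zoom('side',(.452,.006,.04),'sd20.png')
E
```

```text
t 27.43 pos [0.4522 0.0064 0.0271] F [ 1.4 -0.1 -2. ] open 0.0229 shift [-0.0002 -0.0003  0.0016] xaxis [0.9998 0.0028 0.0171] zaxis [ 0.0172 -0.0066 -0.9998]
deck [0.05285433 0.05398085 0.05503478]
[ 0.00436309 -0.00276988  0.05402706]
```

View pics/sd20.png

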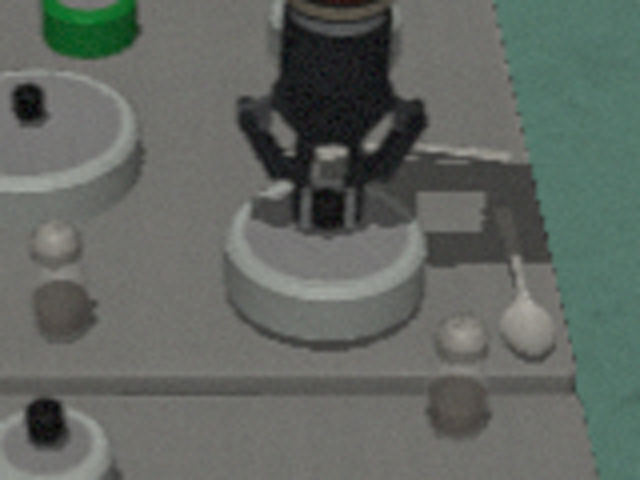

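Emit:
{"method": "step_arm", "body": {
  "targets": [0,0,0.001,0,0,0,0.002,0,0,0,0.002,0,0,0,0.002,0]
}}

```text
t: 27.87
tool_pos: [0.4526, 0.0063, 0.0268]
tool_rot: [3.135, 0.005, 0.026]
contact_force: [-6.3, 1.1, 9.0]
opening: 0.0226
```

Emit:
{"method": "step_arm", "body": {
  "targets": [0,0,-0.001,0,0,0,-0.001,0,0,0,-0.001,0,0,0,-0.01,0,0,0,-0.03,0,0,0,-0.055,0,0,0,-0.08,0,0.005,0.004,-0.095,0,0.02,0.014,-0.1,0,0.04,0.028,-0.1,0,0.055,0.04,-0.1,0,0.06,0.043,-0.1,0],
  "grip": 0.06
}}

```text
t: 28.87
tool_pos: [0.5129, -0.0373, 0.1293]
tool_rot: [3.134, 0.003, 0.029]
contact_force: [-0.0, -0.4, -0.6]
opening: 0.0599
```

```bash
python3 - <<'E'
from h import *
shot('wrist');p=shot('wrist','w21.png'); q=near(p,(.4521,.0066),.065,.04,.065); print('deck',np.percentile(q[:,2],[5,50,95]))
A=np.c_[q[:,:2]-[.4521,.0066],np.ones(len(q))]; print(np.linalg.lstsq(A,q[:,2],rcond=None)[0])
for z in (.02,.03,.04): print(fitc(near(p,(.4521,.0066),.085,z-.003,z+.003),.073))
plan([.6735,-.1535,.1])
E
```

```text
deck [0.05263775 0.05384506 0.05503087]
[ 2.88938404e-04 -3.93521009e-05  5.38430177e-02]
None
None
None
t 28.97 pos [ 0.5114 -0.0362  0.1283] F [-0.7 -0.1  0.5] open 0.0601 shift [0.1614 0.1174 0.0317] xaxis [0.9999 0.002  0.0163] zaxis [ 0.0163 -0.0064 -0.9998]
```

View pics/w21.png

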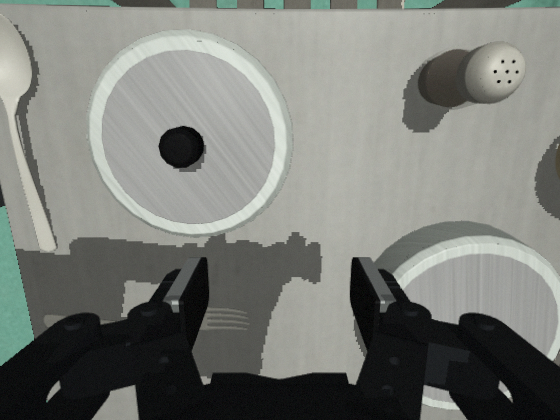

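Emit:
{"method": "step_arm", "body": {
  "targets": [0.006,0.004,0,0,0.02,0.014,0,0,0.04,0.029,0.002,0,0.063,0.046,0.006,0,0.087,0.063,0.012,0,0.11,0.08,0.018,0,0.13,0.095,0.024,0,0.147,0.107,0.029,0,0.157,0.114,0.031,0,0.161,0.117,0.032,0,0.161,0.117,0.032,0,0.161,0.117,0.032,0]
}}

```text
t: 29.97
tool_pos: [0.6726, -0.1524, 0.0996]
tool_rot: [3.136, 0.004, 0.024]
contact_force: [-0.0, 0.6, 0.3]
opening: 0.06
```

```bash
python3 - <<'E'
from h import *
shot('wrist');p=shot('wrist','w22.png')
for z in (.06,.065): print(z,fitc(near(p,(.6738,-.1535),.03,z-.003,z+.003),.0125))
q=near(p,(.6738,-.1535),.06,.034,.048); print('deck',np.median(q[:,2]))
plan([.674,-.1535,.0125])
E
```

```text
0.06 (array([ 0.6762, -0.1538]), 0.0001)
0.065 (array([ 0.6762, -0.1537]), 0.0001)
deck 0.041954244739406225
t 30.07 pos [ 0.6725 -0.1523  0.1   ] F [ 0.2  0.6 -0.1] open 0.0594 shift [0.0001 0.0006 0.0875] xaxis [0.9999 0.0026 0.0162] zaxis [ 0.0162 -0.0062 -0.9998]
```

View pics/w22.png

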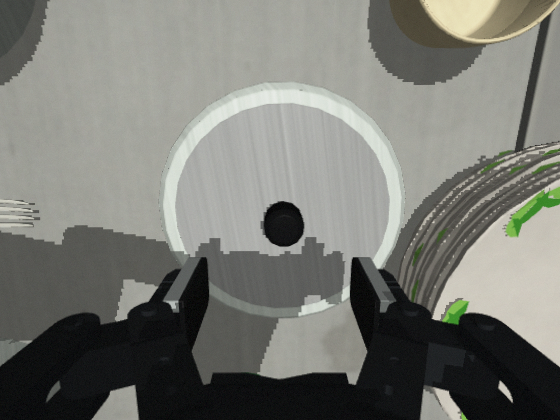

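Emit:
{"method": "step_arm", "body": {
  "targets": [0.002,0.001,0.006,0,0.003,0.001,0.018,0,0.003,0.001,0.034,0,0.003,0.001,0.05,0,0.003,0.001,0.065,0,0.003,0.001,0.077,0,0.003,0.001,0.084,0,0.003,0.001,0.087,0,0.003,0.001,0.0875,0,0.003,0.001,0.0875,0]
}}

```text
t: 30.9
tool_pos: [0.6774, -0.154, 0.0129]
tool_rot: [3.135, 0.004, 0.027]
contact_force: [-0.2, -0.2, -0.1]
opening: 0.0599
```

Emit:
{"method": "step_arm", "body": {
  "targets": [0,0,0,0,0,0,0,0,0,0,0,0,0,0,0,0,0,0,0,0,0,0,0,0,0,0,-0.004,0,0,0,-0.014,0,0,0,-0.03,0,0,0,-0.048,0,0,0,-0.064,0,0,0,-0.075,0],
  "grip": 0.01,
  "force": 70
}}

```text
t: 31.9
tool_pos: [0.6771, -0.1538, 0.0911]
tool_rot: [3.134, 0.004, 0.031]
contact_force: [0.3, -0.4, -2.4]
opening: 0.0228
```

Emit:
{"method": "step_arm", "body": {
  "targets": [0,0,-0.005,0,0,0,-0.018,0,0,0,-0.034,0,0,0,-0.048,0,0,0,-0.057,0,0,0,-0.06,0,0,0,-0.06,0,0,0,-0.06,0]
}}

```text
t: 32.57
tool_pos: [0.6755, -0.1533, 0.1505]
tool_rot: [3.134, 0.004, 0.03]
contact_force: [-0.4, 0.1, -2.8]
opening: 0.0226
```

```bash
python3 - <<'E'
from h import *
p=shot('wrist','w23.png'); held(p,.087); print(np.median(near(p,(.674,-.1535),.1,-.02,.02)[:,2]))
q=near(p,monitor.get_obs()['tool_pos'][:2],.075,.155,.2); A=np.c_[q[:,:2]-q[:,:2].mean(0),np.ones(len(q))]; 
from numpy.linalg import lstsq
for _ in range(4):
    x=lstsq(A,q[:,2],rcond=None)[0]; k=abs(q[:,2]-A@x)<.004; q,A=q[k],A[k]
print('tilt',x,len(q))
plan([.405,.333,.16])
E
```

```text
held 0.0 0 
held 0.01 0 
held 0.02 3194 (array([ 0.676 , -0.1558]), 0.001)
nan
tilt [6.14712050e-03 1.68681277e-04 1.77867129e-01] 56560
t 32.62 pos [ 0.6753 -0.1532  0.1498] F [-0.1  0.2 -2.6] open 0.0225 shift [-0.2687 -0.4868 -0.0184] xaxis [0.9998 0.0026 0.0181] zaxis [ 0.0181 -0.0068 -0.9998]
  return _methods._mean(a, axis=axis, dtype=dtype,
  ret = ret.dtype.type(ret / rcount)
```

View pics/w23.png

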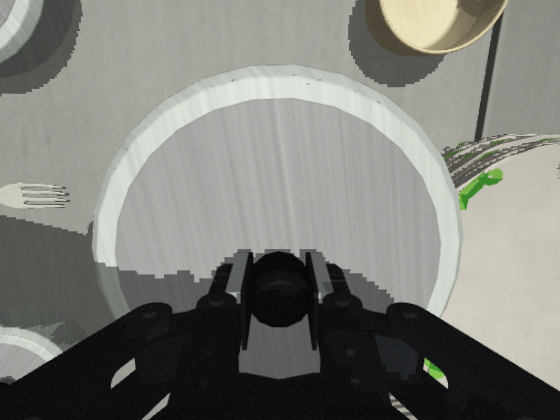

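Emit:
{"method": "step_arm", "body": {
  "targets": [-0.002,-0.006,-0.002,0,-0.005,-0.02,-0.004,0,-0.011,-0.042,-0.006,0,-0.019,-0.07,-0.006,0,-0.028,-0.1,-0.006,0,-0.038,-0.135,-0.006,0,-0.047,-0.17,-0.006,0,-0.056,-0.205,-0.006,0,-0.063,-0.232,-0.006,0,-0.068,-0.25,-0.006,0,-0.07,-0.26,-0.006,0,-0.07,-0.26,-0.006,0]
}}

```text
t: 33.62
tool_pos: [0.6034, 0.1093, 0.1525]
tool_rot: [3.135, 0.009, 0.027]
contact_force: [0.7, -0.8, -2.3]
opening: 0.0223
```

Emit:
{"method": "step_arm", "body": {
  "targets": [-0.001,-0.005,0,0,-0.004,-0.017,0,0,-0.009,-0.037,0,0,-0.015,-0.06,0,0,-0.021,-0.083,0,0,-0.026,-0.104,0,0,-0.029,-0.119,0,0,-0.03,-0.127,0,0,-0.03,-0.128,0,0,-0.03,-0.128,0,0]
}}

```text
t: 34.45
tool_pos: [0.5728, 0.2368, 0.1511]
tool_rot: [3.135, 0.009, 0.027]
contact_force: [-0.3, 0.1, -2.5]
opening: 0.0223
```

```bash
python3 - <<'E'
from h import *
p=shot('wrist','w24.png'); held(p,.087)
q=near(p,(.405,.332),.09,.039,.049); print(len(q),fitc(q),fitc(q,.073))
rim(p,(.405,.332),.09,.044,.0735)
print('table',np.median(near(p,(.405,.332),.14,-.02,.008)[:,2]))
q=near(p,(.637,.218),.035,.034,.05); print('tiny deck',np.median(q[:,2]) if len(q) else '')
plan([.405,.332,.15])
E
```

```text
held 0.0 0 
held 0.01 0 
held 0.02 3841 (array([0.5733, 0.2339]), 0.0011)
2166 (array([0.4067, 0.3309, 0.0698]), 0.0016) (array([0.4039, 0.334 ]), 0.0016)
rim 265 (array([0.4053, 0.3314, 0.0733]), 0.0003) (array([0.4051, 0.3317]), 0.0003)
table 0.0016335973820472702
tiny deck 
t 34.5 pos [0.5729 0.2364 0.1511] F [ 0.9  0.2 -3. ] open 0.0227 shift [-0.1674 -0.0965 -0.0025] xaxis [0.9998 0.0052 0.0173] zaxis [ 0.0173 -0.0067 -0.9998]
```

View pics/w24.png

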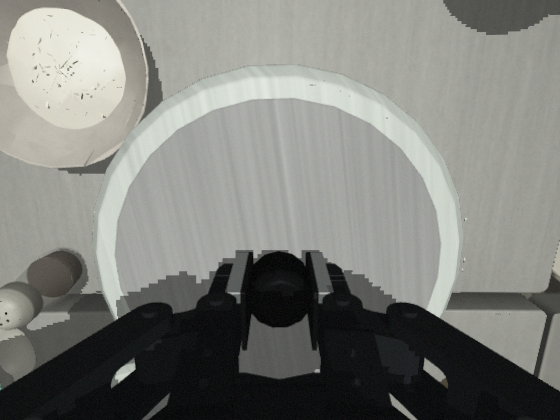

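Emit:
{"method": "step_arm", "body": {
  "targets": [-0.006,-0.003,-0.003,0,-0.02,-0.011,-0.004,0,-0.042,-0.024,-0.004,0,-0.07,-0.04,-0.004,0,-0.1,-0.057,-0.004,0,-0.128,-0.073,-0.004,0,-0.15,-0.086,-0.004,0,-0.163,-0.0935,0.002,0,-0.168,-0.0965,0.018,0,-0.168,-0.0965,0.038,0,-0.168,-0.0965,0.052,0,-0.168,-0.0965,0.056,0]
}}

```text
t: 35.5
tool_pos: [0.4027, 0.3306, 0.0889]
tool_rot: [3.133, 0.008, 0.021]
contact_force: [-0.1, 0.5, -3.0]
opening: 0.0226
```

```bash
python3 - <<'E'
from h import *
shot('wrist');shot('wrist');shot('wrist')
p=zoom('scene',(.405,.332,.06),'sc25.png')
for z in (.1,.11): print('scene cover',z,fitc(near(p,(.405,.332),.115,z-.005,z+.005),.087))
p=zoom('side',(.405,.332,.06),'sd25.png')
for z in (.1,.11): print('side cover',z,fitc(near(p,(.405,.332),.115,z-.005,z+.005),.087))
plan([.4052,.3316,.0205])
E
```

```text
scene cover 0.1 (array([0.4054, 0.3335]), 0.0008)
scene cover 0.11 (array([0.4058, 0.3347]), 0.0014)
side cover 0.1 (array([0.4056, 0.3316]), 0.0007)
side cover 0.11 (array([0.4051, 0.3306]), 0.0014)
t 35.75 pos [0.4062 0.3321 0.0931] F [ 0.2  1.1 -2.5] open 0.0228 shift [-0.0024  0.0001  0.0726] xaxis [0.9998 0.0049 0.0194] zaxis [ 0.0194 -0.0053 -0.9998]
```

View pics/sc25.png

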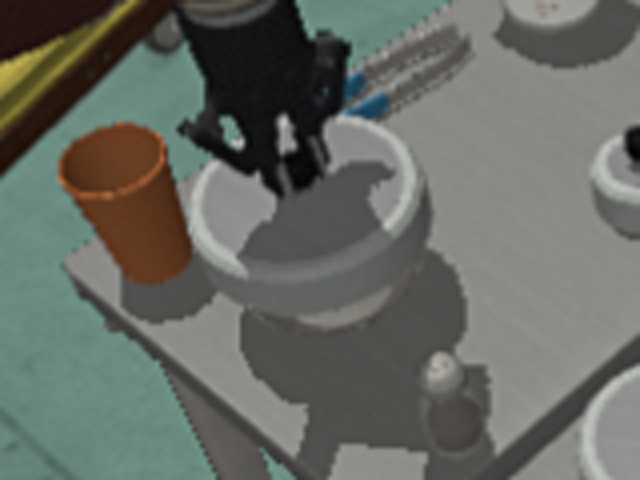

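View pics/sd25.png

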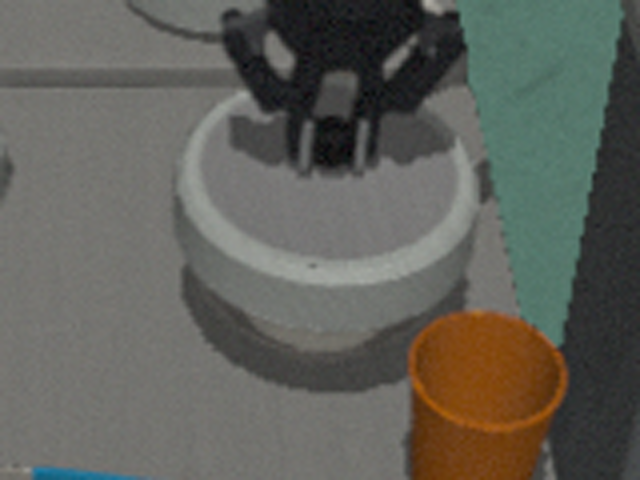

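Emit:
{"method": "step_arm", "body": {
  "targets": [-0.001,0,0.006,0,-0.002,0,0.018,0,-0.002,0,0.031,0,-0.002,0,0.044,0,-0.002,0,0.055,0,-0.002,0,0.063,0,-0.002,0,0.067,0,-0.002,0,0.069,0,-0.002,0,0.07,0,-0.002,0,0.071,0,-0.002,0,0.071,0]
}}

```text
t: 36.67
tool_pos: [0.406, 0.332, 0.0226]
tool_rot: [3.137, 0.008, 0.032]
contact_force: [0.3, -0.0, -3.4]
opening: 0.0226
```

```bash
cat >> h.py <<'E'
def deck(p,c,r,z0,z1):
    q=near(p,c,r,z0,z1); A=np.c_[q[:,:2]-np.array(c),np.ones(len(q))]; print('deck',len(q),np.percentile(q[:,2],[5,50,95]).round(4),np.linalg.lstsq(A,q[:,2],rcond=None)[0].round(4))
E
python3 - <<'E'
from h import *
plan([.4052,.3316,.0205])
p=shot('wrist','w26.png'); deck(p,(.405,.332),.075,.038,.065)
p=zoom('side',(.405,.332,.06),'sd26.png')
E
```

```text
t 36.67 pos [0.406  0.332  0.0226] F [ 0.3 -0.  -3.4] open 0.0226 shift [-0.0009  0.0004  0.0021] xaxis [0.9998 0.0049 0.0203] zaxis [ 0.0203 -0.0048 -0.9998]
deck 57011 [0.0489 0.0501 0.0512] [0.0079 0.0008 0.0501]
```

View pics/sd26.png

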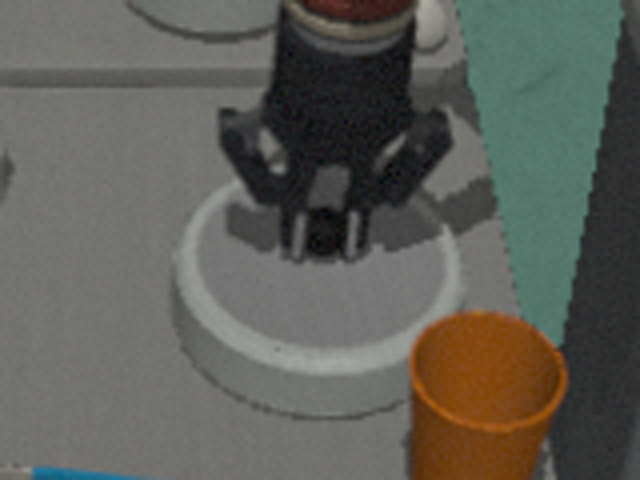

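Emit:
{"method": "step_arm", "body": {
  "targets": [0,0,0.001,0,0,0,0.002,0,0,0,0.0025,0,0,0,0.0025,0]
}}

```text
t: 37.1
tool_pos: [0.4067, 0.3324, 0.0214]
tool_rot: [3.137, 0.008, 0.034]
contact_force: [-1.5, -0.9, 4.7]
opening: 0.0223
```

```bash
python3 - <<'E'
from h import *
plan([.4052,.3316,.0205])
p=shot('wrist'); deck(p,(.405,.332),.075,.038,.065)
E
```

```text
t 37.1 pos [0.4067 0.3324 0.0214] F [-1.5 -0.9  4.7] open 0.0223 shift [-0.0015  0.0008  0.0009] xaxis [0.9998 0.0049 0.0214] zaxis [ 0.0214 -0.0041 -0.9998]
deck 56867 [0.0478 0.0488 0.0499] [ 0.002  -0.0033  0.049 ]
```

Seated with slight contact force; release and lift clear.

Emit:
{"method": "step_arm", "body": {
  "targets": [0,0,0,0,0,0,0,0,0,0,0,0,0,0,-0.01,0,0,0,-0.03,0,0,0,-0.055,0,0,0,-0.085,0,0,0,-0.115,0,0,0,-0.14,0,0,0.01,-0.155,0,0.005,0.02,-0.16,0,0.005,0.02,-0.16,0],
  "grip": 0.06
}}

```text
t: 38.15
tool_pos: [0.41, 0.3124, 0.1838]
tool_rot: [3.139, 0.005, 0.04]
contact_force: [0.8, 0.8, 0.5]
opening: 0.0601
```

Emit:
{"method": "step_arm", "body": {
  "targets": [0.01,0.01,0,0,0.03,0.03,-0.01,0,0.05,0.06,-0.03,0,0.06,0.09,-0.05,0,0.07,0.12,-0.06,0,0.08,0.14,-0.07,0,0.085,0.15,-0.07,0,0.085,0.15,-0.07,0]
}}

```text
t: 38.82
tool_pos: [0.4942, 0.1612, 0.2551]
tool_rot: [3.138, 0.0, 0.038]
contact_force: [-0.3, 0.2, -0.2]
opening: 0.0599
```

```bash
python3 - <<'E'
from h import *
p=shot('wrist','w27.png'); plan([.5,.1,.2])
for n,c,r,z0,z1 in (('large',(.405,.332),.075,.038,.06),('medium',(.452,.0066),.06,.043,.065),('small',(.428,-.3347),.045,.03,.052),('tiny',(.637,.219),.032,.03,.052)):
    for cam in ('wrist','scene','side'):
        q=shot(cam); print(n,cam,end=' ')
        try: deck(q,c,r,z0,z1)
        except Exception as e: print('-')
shot('scene','sc27.png'); shot('side','sd27.png')
E
```

```text
t 38.87 pos [0.4933 0.1624 0.2544] F [ 0.1  0.1 -0.3] open 0.0603 shift [0.0054 0.0622 0.0547] xaxis [0.9997 0.0015 0.0224] zaxis [ 0.0224 -0.0026 -0.9997]
large wrist deck 9604 [0.0475 0.0489 0.0503] [0.001  0.0014 0.0489]
large scene deck 1319 [0.0459 0.0486 0.0515] [-0.0007  0.0012  0.0486]
large side deck 2197 [0.0451 0.0479 0.0507] [ 0.002  -0.005   0.0479]
medium wrist deck 5902 [0.0527 0.0539 0.0551] [-0.0013 -0.001   0.0539]
medium scene deck 1125 [0.0507 0.0534 0.056 ] [0.0015 0.0034 0.0534]
medium side deck 748 [0.0499 0.0528 0.0559] [0.0033 0.0019 0.0529]
small wrist -
small scene deck 926 [0.0378 0.0406 0.0432] [0.0042 0.0044 0.0406]
small side deck 151 [0.0375 0.0412 0.045 ] [0.0111 0.0103 0.0412]
tiny wrist deck 2283 [0.0416 0.0429 0.0442] [ 0.0009 -0.003   0.0429]
tiny scene deck 174 [0.0397 0.0425 0.0462] [ 0.0031 -0.0004  0.0426]
tiny side deck 263 [0.0383 0.0414 0.0447] [-0.006   0.0005  0.0415]
```

View pics/w27.png

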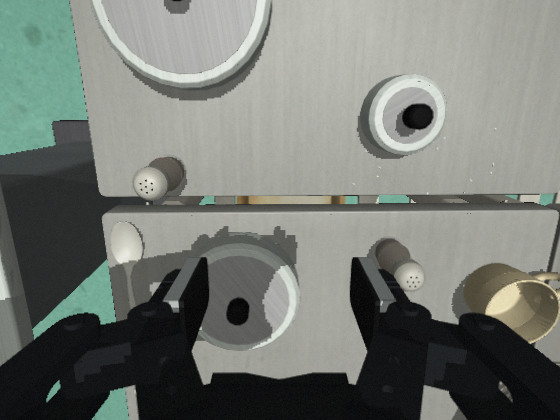

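View pics/sc27.png

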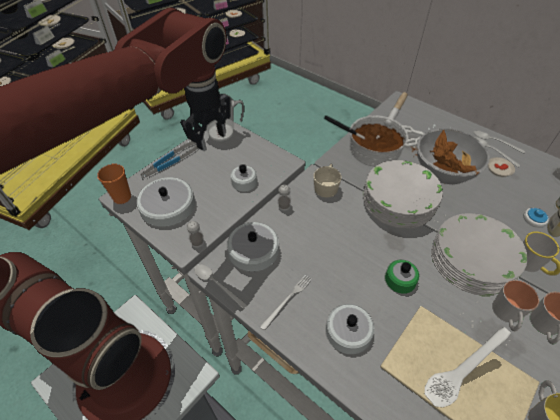

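View pics/sd27.png

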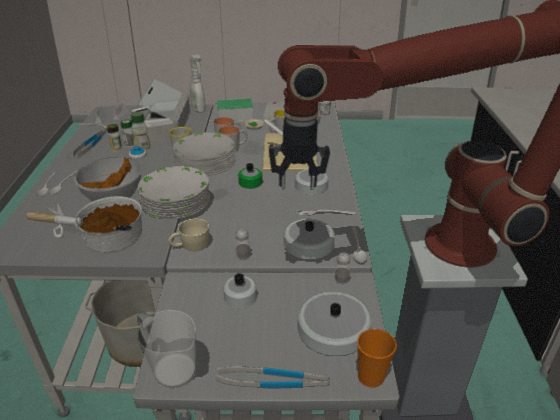

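All four covers sit level at the right heights (scene view: large at (165,200), medium (252,245), small (350,328), tiny (243,178)). Nothing else has moved and the gripper is clear.

```bash
python3 -c "
from h import *
o=monitor.get_obs(); print(o['t'],o['contact_force'],abs(o['dq']).max()); print(ticket.finish_job())"
```

```text
39.5667 [ 0.81594671 -0.33713065  0.20387054] 0.0021474090257503527
the job is handed in; nothing more can be done
None
```

All four covers are on their own dishes and the job was handed in at about 39.6 s, well inside the 128 s limit. I lifted each cover by its knob and lowered it until light contact (2–9 N), in the order smallest to largest.

| Cover | Dish | Measured deck height (mm) | Expected (mm) |
|---|---|---|---|
| Smallest | Sauce pot | 42.9 | 41 |
| Third | Small dish | 41.9 | 41 |
| Second | Small bowl | 53.9 | 53 |
| Largest | Large bowl | 48.9 | 47 |

These heights are from the wrist camera. The small dish was last seen by it just after release; the other three were checked at the end. The table under the sauce pot and large bowl reads about 1.5 mm high, so those two agree within about half a millimetre.

The decks read level, within about 0.003 rad by the wrist camera (slope not taken for the third cover). The side camera showed 0.01 rad on the small dish, but from only a few points. No dish could be seen under its cover to confirm it had not moved. I saw nothing in the pictures to suggest one had.

Two things disagreed on the way:
- **Finger position:** the fingertips stood about 37 mm above the reported TCP, so the first grasp closed in the air above the knob without touching it. I corrected for this offset from then on.
- **Tool tilt:** the tool drifted slowly to about 0.02 rad over the many moves. The covers sat level once released.

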